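# Find the full bike battery by weight, dock it and start the charger

## Robot

A 7-joint arm with a two-finger parallel gripper is mounted at the origin on the work surface. World frame = base frame: x ahead of the robot, y to its left, z up, the work surface at z = 0. Lengths are in m, angles in degrees, forces in N, time in s.
With the tool pointing down it reaches from about 0.4 to 0.85 m from the base axis. Payload 10.4 kg.
Tool frame: the origin (TCP) lies on the centre line of the jaws, within the pads' length; the fingertips stand 14 mm ahead of it and the grasp point (between the pads) lies 5 mm behind it; z points along the fingers, y is the line along which they close (so a half turn about z gives the same grasp; the last joint's range is limited). The gripper opens to 87 mm and grips with 3 to 60 N. Pads are 19 mm wide; open, the fingers measure 117 mm over their backs; the gripper's body (75 mm by 190 mm) begins 51 mm behind the grasp point.
Start: joints at [74.679, 19.034, -3.707, 83.658, 1.238, 77.344, -5.071], TCP at [0.151, -0.606, 0.237] pointing down, gripper open.
Joint ranges: [-148.97, 148.97], [-28.65, 121.19], [-84.17, 76.75], [9.2, 138.47], [-72.65, 252.65], [3.7, 117.97], [-149.18, 149.18]. Speed limits (degrees/s): [127.2, 127.2, 159.86, 159.86, 180, 180, 180].

## Interface

Orientations are given as [roll, pitch, yaw] about the fixed x, y, z axes, in that order (R = Rz(yaw) Ry(pitch) Rx(roll)).
In Python, from rig import get_state, camera, finish_job gives the robot as it stands. The module is installed in compiled form; this text tells all that it offers.
- The arm moves only by the tool play_rows, never from a script. Its arguments are lists of equal length, an entry for each row: "delta_pos": the shift along the tool's x, y, z in units of 2.5 cm (1.0 is 2.5 cm), a list of three; "rotation": the turn, a rotation vector about the tool's x, y, z in units of 90 degrees (1.0 is 90 degrees), a list of three; "gripper": the closure, from -1 (fully open) to 1 (shut). A call has 1 to 8 rows; each row shifts and turns the commanded pose from where the row before left it, along the tool's axes as they then stand; what a row does not reach is not made up. A row lasts 1/8 s, in which the tool goes at most 62.5 mm and 10.7 degrees, less where a joint would pass 70% of its speed; a pose out of reach is approached as far as the arm can. A call with a number of a shift or a turn outside -1 to 1 is refused whole. A call with a gripper value outside its range is refused whole. The fingers move at their own pace and stop on an object; "grip_force" is the grip in N (left out, the last holds). Time passes only in rows, so rows that do not move let the fingers close. It gives the time, the measured TCP pose, the force, the opening and the grip force at its end, in the units of the state.
- get_state(): the state, without advancing time (a new reading comes with each control period).
- camera(name): name is "scene" or "side" or "wrist"; returns a dict with "pixels" (384x512x3 uint8, red, green, blue), "fx", "fy", "cx", "cy" (pixels), "camera_from_world" (4x4, takes a point from world to camera coordinates); the wrist camera has in their place "mount" (4x4, takes a point from camera to tool coordinates, whose origin is the TCP and whose axes are the flange's). Camera axes: x right, y up, looking along -z (the intrinsics and any distortion apply to the point x, -y, -z); pixel columns grow to the right and rows downward; lengths in m; the calibration is good to about 2 mm. The wrist camera is an equidistant fisheye: a pixel r from the principal point sees the ray r / f radians off the axis. A picture is of the moment at which its call begins: read the wrist's pose just before it. There is no depth.
- finish_job(): hands the job in; it is judged then, once.
The state is a dict: "t": time; "joint_pos": joint angles; "qd": joint speeds; "joint_torque": joint torques, N m; "ee_pos": TCP position; "orientation": TCP orientation; "contact_force": force on the tool from outside, world axes, zero at the start; "torque": the same for the moment, N m; "grip_width": finger opening in m; "finger_force": force on a finger pad.
Only numpy, scipy, OpenCV 4.12 (cv2) and the standard library are available. Lean on these libraries where they do the work, as an engineer would, in place of code of your own. Each camera call takes 0.05 s, during which the arm holds its last target. There are 200 camera calls.

## Task

Some of these look-alike bike battery packs are empty shells and at least one still has its heavy cells in; feel their weight in the hand to tell. Push a heavy one into the charging stand's pocket until it is fully home, then swing the locking lever shut over it, and after that turn the dial from the white mark to the green one. All the other packs, heavy or not, are to stand upright in the wooden box; leave the mustard dish, the sunglasses case and the bike lock key where they are.

Things in the scene. Friction and masses are not known exactly. Their poses are not given: they have to be found in the camera images.
- pack_1: bike battery pack (only some are present): block 100 (x) x 44 (y) x 50 mm high, grey-blue, with a dark grip rib on top in the middle, 40 (x) x 16 (y) x 24 mm, its top 74 mm above the underside. Origin: centre of the underside, z up. Same either way round. One or two of those present have cells in (0.45 to 0.55 kg), the others are empty (0.13 to 0.17 kg); looks do not tell.
- pack_2: bike battery pack (only some are present): block 100 (x) x 44 (y) x 50 mm high, grey-blue, with a dark grip rib on top in the middle, 40 (x) x 16 (y) x 24 mm, its top 74 mm above the underside. Origin: centre of the underside, z up. Same either way round. One or two of those present have cells in (0.45 to 0.55 kg), the others are empty (0.13 to 0.17 kg); looks do not tell.
- pack_3: bike battery pack (only some are present): block 100 (x) x 44 (y) x 50 mm high, grey-blue, with a dark grip rib on top in the middle, 40 (x) x 16 (y) x 24 mm, its top 74 mm above the underside. Origin: centre of the underside, z up. Same either way round. One or two of those present have cells in (0.45 to 0.55 kg), the others are empty (0.13 to 0.17 kg); looks do not tell.
- pack_4: bike battery pack (only some are present): block 100 (x) x 44 (y) x 50 mm high, grey-blue, with a dark grip rib on top in the middle, 40 (x) x 16 (y) x 24 mm, its top 74 mm above the underside. Origin: centre of the underside, z up. Same either way round. One or two of those present have cells in (0.45 to 0.55 kg), the others are empty (0.13 to 0.17 kg); looks do not tell.
- pack_5: bike battery pack (only some are present): block 100 (x) x 44 (y) x 50 mm high, grey-blue, with a dark grip rib on top in the middle, 40 (x) x 16 (y) x 24 mm, its top 74 mm above the underside. Origin: centre of the underside, z up. Same either way round. One or two of those present have cells in (0.45 to 0.55 kg), the others are empty (0.13 to 0.17 kg); looks do not tell.
- stand: charcoal charging stand, fixed. Base plate 150 mm (its x) x 235 mm (y) x 12 mm. Origin under the pocket's centre, on the shelf; x points away from the robot at yaw 0. The pocket is at the origin, the lever's post is 42 mm to -x and 47 mm to +y of it, the dial 122 mm to +y.
- stand_pocket (a point): centre of the pocket's floor, 12 mm above the shelf. Pocket 106 (stand x) x 50 mm (y) inside, walls 8 mm thick and 35 mm high above the floor. A sprung brass contact plate stands 14 mm up from the floor (see contact). A pack that is home has its underside on the floor, level with this point.
- contact (a joint): sprung brass contact plate (80 x 36 mm) in the pocket: 0 = up, 14 mm above the pocket's floor; 0.014 = fully down, level with the floor. It starts to sink under about 2.3 N and is fully down at about 3.8 N: a pack with cells, pushed down till it stops, keeps it down by its weight; an empty shell is lifted up again.
- lever (a joint): steel locking lever, upright axis: 0 = open, pointing to the stand's -x; grows counter-clockwise from above; 1.571 = shut at its stop, across the pack's near end along the stand's -y. Stays where left (1.5 N at the handle). Bar 14 mm wide, 8 thick, underside 65 mm above the shelf, 3 mm over a fully seated pack; a pack not home blocks it.
- lever_hinge (a point): point on the lever's axis, 65 mm above the shelf; axis vertical.
- lever_grip (a point): point on the axis of the lever's orange upright handle (cylinder 16 mm diameter, from 73 to 107 mm above the shelf), 97 mm above the shelf, 88 mm from the lever's axis.
- dial (a joint): black charger dial, vertical axis, angle growing clockwise from above. Sprung detents at 0 (white mark, off), 1.05 (green mark) and 2.10 (red mark); let go within about 0.4 rad of one, it snaps in. Turning it takes less than 0.12 N m.
- dial_grip (a point): on the dial's axis, 57 mm above the shelf, inside its upright bar grip (52 mm long along this point's x, 13 mm wide along its y, from 35 to 60 mm above the shelf, on a disc 56 mm in diameter). The white pointer line is at the -x end; at the green mark it points to the stand's -x.
- tray: open wooden box for the other packs, fixed, 124 mm (its x) x 240 mm (y) x 45 mm high, walls and floor 6 mm thick. Origin: centre of the underside. Room for three packs side by side along y, each with its length along the box's x.
- dish: mustard ceramic dish, 90 mm across, 30 mm high. Leave it. Origin: centre of the underside.
- case: clear plastic sunglasses case, 62 mm x 157 mm (y) x 48 mm high. Leave it. Origin: centre of the underside.
- key: folding steel bike lock key, about 118 mm x 16 mm x 9 mm. Leave it. Origin: underside, middle of its handle.
Mind the look-alikes: they are no part of the job. What is shaped like the pack_3 but pink or purple is not meant.

How it is judged (in metres and radians):
On the way, in this order (a step that is already met when the one before it is completed fails the run):
1. a heavy pack is fully home in the stand's pocket (value of joint contact above 0.0115 m and ((horizontal distance between pack_1 and stand_pocket below 0.008 m and z of pack_1 in the frame of stand_pocket below 0.003 m and angle between pack_1's own z axis and vertical below 0.08 rad) or (horizontal distance between pack_2 and stand_pocket below 0.008 m and z of pack_2 in the frame of stand_pocket below 0.003 m and angle between pack_2's own z axis and vertical below 0.08 rad) or (horizontal distance between pack_3 and stand_pocket below 0.008 m and z of pack_3 in the frame of stand_pocket below 0.003 m and angle between pack_3's own z axis and vertical below 0.08 rad) or (horizontal distance between pack_4 and stand_pocket below 0.008 m and z of pack_4 in the frame of stand_pocket below 0.003 m and angle between pack_4's own z axis and vertical below 0.08 rad) or (horizontal distance between pack_5 and stand_pocket below 0.008 m and z of pack_5 in the frame of stand_pocket below 0.003 m and angle between pack_5's own z axis and vertical below 0.08 rad))), for 0.2 s.
2. the locking lever is shut over it (all of step 1 and value of joint lever above 1.4 rad), for 0.2 s.
3. the dial is at the green mark (all of step 2 and value of joint dial between 0.9 and 1.2 rad), for 0.2 s.
At the end, for the whole second after the job is handed in: One pack keeps the contact plate down (past 11.5 mm) and is home in the pocket (within 8 mm of its centre and 3 mm of its floor), the lever is past 1.4 rad, the dial within 0.15 rad of the green mark, every other pack present stands upright on the floor of the wooden box, and all packs are at rest (all of step 3 and ((horizontal distance between pack_1 and stand_pocket below 0.008 m and z of pack_1 in the frame of stand_pocket below 0.003 m and angle between pack_1's own z axis and vertical below 0.08 rad) or (x of pack_1 in the frame of tray between -0.06 and 0.06 m and y of pack_1 in the frame of tray between -0.118 and 0.118 m and z of pack_1 in the frame of tray below 0.02 m and angle between pack_1's own z axis and vertical below 0.2 rad)) and ((horizontal distance between pack_2 and stand_pocket below 0.008 m and z of pack_2 in the frame of stand_pocket below 0.003 m and angle between pack_2's own z axis and vertical below 0.08 rad) or (x of pack_2 in the frame of tray between -0.06 and 0.06 m and y of pack_2 in the frame of tray between -0.118 and 0.118 m and z of pack_2 in the frame of tray below 0.02 m and angle between pack_2's own z axis and vertical below 0.2 rad)) and ((horizontal distance between pack_3 and stand_pocket below 0.008 m and z of pack_3 in the frame of stand_pocket below 0.003 m and angle between pack_3's own z axis and vertical below 0.08 rad) or (x of pack_3 in the frame of tray between -0.06 and 0.06 m and y of pack_3 in the frame of tray between -0.118 and 0.118 m and z of pack_3 in the frame of tray below 0.02 m and angle between pack_3's own z axis and vertical below 0.2 rad)) and ((horizontal distance between pack_4 and stand_pocket below 0.008 m and z of pack_4 in the frame of stand_pocket below 0.003 m and angle between pack_4's own z axis and vertical below 0.08 rad) or (x of pack_4 in the frame of tray between -0.06 and 0.06 m and y of pack_4 in the frame of tray between -0.118 and 0.118 m and z of pack_4 in the frame of tray below 0.02 m and angle between pack_4's own z axis and vertical below 0.2 rad)) and ((horizontal distance between pack_5 and stand_pocket below 0.008 m and z of pack_5 in the frame of stand_pocket below 0.003 m and angle between pack_5's own z axis and vertical below 0.08 rad) or (x of pack_5 in the frame of tray between -0.06 and 0.06 m and y of pack_5 in the frame of tray between -0.118 and 0.118 m and z of pack_5 in the frame of tray below 0.02 m and angle between pack_5's own z axis and vertical below 0.2 rad)) and linear speed of each of pack_1, pack_2, pack_3, pack_4, pack_5 below 0.02 m/s); the robot touches nothing.
It fails at once if the dish, the sunglasses case or the key is moved more than 30 mm (distance of any of dish, case, key from where it was at the start of the episode above 0.03 m).
Of pack_1, pack_2, pack_3 only 2 to 2 are there at a start; the rules pass over those that are not, and their reading is None.
Of pack_4, pack_5 only 1 to 2 are there at a start; the rules pass over those that are not, and their reading is None.
At some moment in a run one of pack_1, pack_2, pack_3, pack_4, pack_5 may be knocked a few centimetres aside while the robot is not near it.
It also fails if it takes over 208 s, if anything falls off the work surface, if the arm or the gripper's body presses on something with over 40 N, if the wrist force passes 120 N, or if a joint passes its speed limit or range.

## Working session

There is one attempt and no reset: what is moved stays moved. The work goes in short steps, Python scripts to look and compute and a tool call to move; the robot and the scene stay as the last step left them, time stands still between calls to the robot, and variables do not carry over. Pictures are saved under pics/ and viewed, at most 14 in all, crops included, and the job is handed in when it is done.

Besides the shell and the picture viewer there is one more tool, called after "Request:" in YAML: its name, and indented under it one key for each argument. play_rows: Moves the arm, as the interface text tells. Shifts and turns lie within -1 to 1; 1 stands for 2.5 cm of shift or 90 degrees of turn. Its arguments: {"type":"object","properties":{"delta_pos":{"type":"array"},"rotation":{"type":"array"},"gripper":{"type":"array"},"grip_force":{"type":"number"}},"required":["delta_pos","rotation","gripper"]}

```bash
mkdir -p pics; python3 - <<'E'
from rig import *
import cv2,numpy as np,pickle
s=get_state();print(s)
d={}
for n in("scene","side","wrist"):
    c=camera(n);d[n]=c;cv2.imwrite(f"pics/a_{n}.png",c["pixels"][:,:,::-1]);print(n,{k:np.round(v,4).tolist() for k,v in c.items() if k!="pixels"})
pickle.dump((s,d),open("a.pkl","wb"))
a=np.vstack([np.hstack([d["scene"]["pixels"],d["side"]["pixels"]])])
E
```

```text
{'t': 0.0, 'joint_pos': array([74.68018097, 19.0717948 , -3.70916419, 83.70690033,  1.24074313,
       77.34318612, -5.07081592]), 'qd': array([-0.03873327, -0.02285125, -0.0184475 , -0.06543758, -0.03388722,
        0.05200601,  0.04440201]), 'joint_torque': array([ 1.47778819e-04, -6.23255754e+01,  2.46335648e-02, -3.89891589e+01,
       -6.15040166e-02,  3.98634619e-02,  1.65553897e-04]), 'ee_pos': array([ 0.1513731 , -0.60600641,  0.23574854]), 'orientation': array([-1.79918316e+02,  6.21948283e-03,  1.40287301e+01]), 'contact_force': array([0.4264915 , 1.1220696 , 0.72585942]), 'torque': array([0.01715959, 0.05192109, 0.02571648]), 'finger_force': 0.0, 'grip_width': 0.08726459296802827}
scene {'fx': 470.7342, 'fy': 470.7342, 'cx': 253.4303, 'cy': 184.6102, 'camera_from_world': [[-0.7378, 0.6747, -0.0197, 0.3651], [-0.4723, -0.4952, 0.7292, 0.2254], [0.4822, 0.5474, 0.684, -1.7851], [0.0, 0.0, 0.0, 1.0]]}
side {'fx': 451.0185, 'fy': 451.0185, 'cx': 255.4468, 'cy': 185.7294, 'camera_from_world': [[-0.917, -0.3988, 0.0049, 0.5091], [0.2156, -0.4853, 0.8474, -0.1534], [-0.3356, 0.7781, 0.531, -0.9662], [0.0, 0.0, 0.0, 1.0]]}
wrist {'fx': 297.3186, 'fy': 297.3186, 'cx': 256.3149, 'cy': 191.6431, 'mount': [[-0.0002, 0.9548, 0.2974, 0.0802], [1.0, 0.0001, 0.0002, 0.0002], [0.0002, 0.2974, -0.9548, -0.1481], [0.0, 0.0, 0.0, 1.0]]}
```

View pics/a_scene.png

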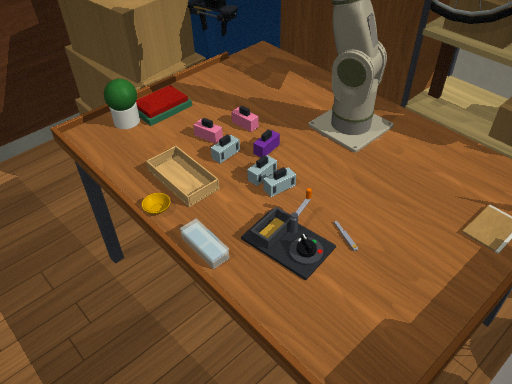

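View pics/a_side.png

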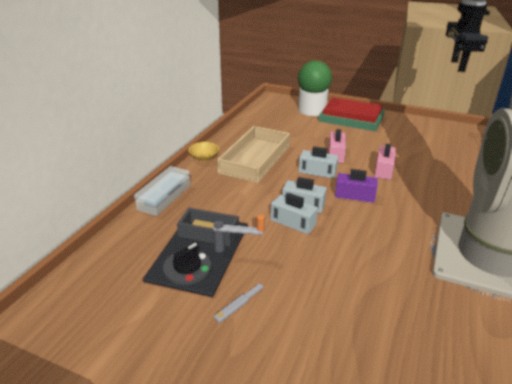

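```bash
python3 - <<'E'
import cv2,pickle
s,d=pickle.load(open("a.pkl","rb"))
for n,(x,y,w,h),f in(("scene",(140,125,224,168),3.57),("side",(130,130,256,192),3.125)):
    i=d[n]["pixels"][y:y+h,x:x+w,::-1];i=cv2.resize(i,None,fx=f,fy=f,interpolation=cv2.INTER_CUBIC)
    for k in range(0,w,20): cv2.putText(i,str(x+k),(int(k*f),10),0,.35,(255,255,255));cv2.line(i,(int(k*f),12),(int(k*f),18),(255,255,255))
    for k in range(20,h,20): cv2.putText(i,str(y+k),(0,int(k*f)),0,.35,(255,255,255));cv2.line(i,(25,int(k*f)),(31,int(k*f)),(255,255,255))
    cv2.imwrite(f"pics/b_{n}.png",i)
E
```

```text
(no output)
```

View pics/b_scene.png

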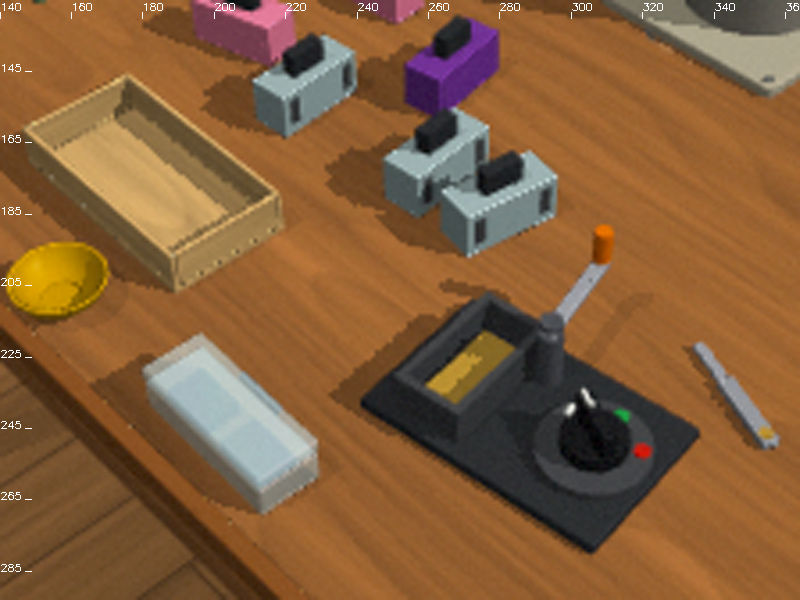

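View pics/b_side.png

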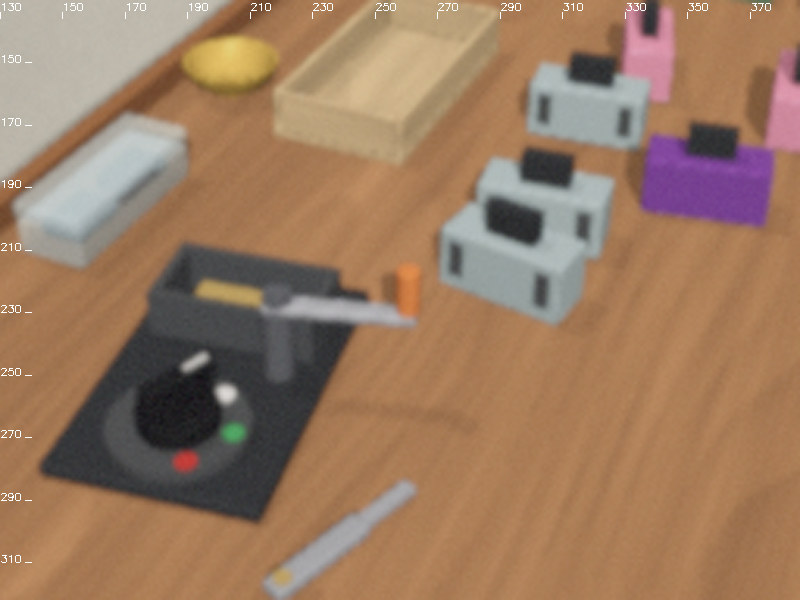

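```bash
cat > h.py <<'E'
import numpy as np,cv2,pickle
from scipy.optimize import least_squares
def proj(c,P):
    P=np.atleast_2d(P);q=P@c["camera_from_world"][:3,:3].T+c["camera_from_world"][:3,3]
    return np.c_[c["cx"]-c["fx"]*q[:,0]/q[:,2],c["cy"]+c["fy"]*q[:,1]/q[:,2]]
def tri(c1,p1,c2,p2):
    return least_squares(lambda X:np.r_[proj(c1,X)[0]-p1,proj(c2,X)[0]-p2],[.5,0,.05])
def pose(x,y,yaw,L):
    c,s=np.cos(yaw),np.sin(yaw);L=np.atleast_2d(np.array(L,float));return np.c_[x+c*L[:,0]-s*L[:,1],y+s*L[:,0]+c*L[:,1],L[:,2]]
E
cat > fit.py <<'E'
from h import *
s,d=pickle.load(open("a.pkl","rb"));A,B=d["scene"],d["side"]
fa=lambda u:np.array(u)/3.57+[140,125]
fb=lambda u:np.array(u)/3.125+[130,130]
pts=dict(A_pp=((286,100),(530,88)),A_mp=((356,62),(646,97)),A_pm=((253,87),(537,64)),A_mm=((322,38),(650,72)),A_ppb=((287,135),(529,132)),
B_pp=((419,175),(480,185)),B_mp=((488,125),(608,205)),B_pm=((386,158),(487,158)),
C_pp=((470,215),(442,230)),C_mp=((556,178),(562,268)),C_pm=((443,195),(478,205)),C_mm=((535,152),(587,240)),C_ppb=((470,254),(442,280)),
base_pp=((592,550),(42,470)),base_mp=((699,432),(262,520)),poc_pm=((395,378),(183,243)),poc_pp=((462,408),(150,297)),poc_mm=((488,292),(340,268)),
tray_pp=((177,255),(275,95)),tray_mp=((282,190),(403,127)),tray_mm=((127,75),(498,12)),
htop=((603,228),(407,266)),hbot=((603,260),(407,312)),post=((550,318),(276,290)),white=((570,409),(227,393)),green=((622,415),(233,433)),red=((642,451),(185,461)),ptr=((586,398),(196,362)))
T={}
for k,(a,b) in pts.items():
    r=tri(A,fa(a),B,fb(b));T[k]=r.x;print(k,np.round(r.x,3),"px",round(np.sqrt(2*r.cost),1))
def fit(pre,loc,x0):
    ks=[k for k in loc]
    f=lambda q:np.concatenate([np.r_[proj(A,pose(*q,loc[k]))[0]-fa(pts[k][0]),proj(B,pose(*q,loc[k]))[0]-fb(pts[k][1])] for k in ks])
    r=least_squares(f,x0,loss="soft_l1");print(pre,np.round([r.x[0],r.x[1],np.degrees(r.x[2])],4),"rms px",np.sqrt(np.mean(f(r.x)**2)).round(2))
sg=lambda k:np.array([{"p":1,"m":-1}[c] for c in k.split("_")[1][:2]])
for p in "ABC":
    ks=[k for k in pts if k[:2]==p+"_"]
    loc={k:[*(sg(k)*[.05,.022]),0 if k.endswith("b") else .05] for k in ks}
    fit(p,loc,[*T[p+"_pp"][:2],0])
loc={k:[*(np.array([0,.0]) + sg(k)*[.061,.033]),.047] for k in pts if k[:3]=="poc"}
loc["htop"]=[-.13,.047,.107];loc["hbot"]=[-.13,.047,.073]
fit("stand",loc,[*T["poc_pp"][:2],0])
fit("tray",{k:[*(sg(k)*[.062,.12]),.045] for k in pts if k[:4]=="tray"},[*T["tray_pp"][:2],0])
E
python3 fit.py
```

```text
A_pp [ 0.496 -0.166  0.049] px 0.4
A_mp [ 0.399 -0.177  0.049] px 4.4
A_pm [ 0.504 -0.206  0.049] px 1.5
A_mm [ 0.405 -0.22   0.054] px 2.8
A_ppb [ 0.495 -0.17   0.002] px 0.3
B_pp [0.479 0.003 0.051] px 0.1
B_mp [ 0.381 -0.009  0.049] px 1.4
B_pm [ 0.487 -0.033  0.053] px 0.2
C_pp [0.483 0.074 0.051] px 0.1
C_mp [0.388 0.085 0.05 ] px 1.9
C_pm [0.474 0.027 0.045] px 2.1
C_mm [0.38  0.051 0.055] px 1.9
C_ppb [0.483 0.073 0.004] px 0.6
base_pp [0.639 0.366 0.006] px 1.1
base_mp [0.491 0.347 0.005] px 0.9
poc_pm [0.654 0.162 0.046] px 1.3
poc_pp [0.64  0.227 0.048] px 0.4
poc_mm [0.533 0.146 0.048] px 1.3
tray_pp [ 0.697 -0.07   0.045] px 0.0
tray_mp [ 0.577 -0.074  0.041] px 0.7
tray_mm [ 0.578 -0.312  0.042] px 0.6
htop [0.458 0.203 0.11 ] px 0.8
hbot [0.457 0.204 0.075] px 0.9
post [0.542 0.225 0.081] px 0.7
white [0.559 0.267 0.02 ] px 0.7
green [0.535 0.302 0.022] px 0.6
red [0.55  0.336 0.022] px 1.0
ptr [0.567 0.289 0.06 ] px 1.1
A [ 0.4499 -0.1948  8.6475] rms px 1.38
B [ 0.4336 -0.0239  8.5521] rms px 0.66
C [  0.4305   0.0589 -10.4598] rms px 1.15
stand [ 0.5901  0.1831 10.9395] rms px 1.28
tray [ 0.6385 -0.1894  0.6539] rms px 0.63
```

```bash
cat > go.py <<'E'
# go.py x y z yaw [x y z yaw ...]: yaw change first, then shift, in tool units, from measured pose
import sys,numpy as np
from rig import get_state
s=get_state();p=s["ee_pos"];y=s["orientation"][2]
print("now",np.round(p,4),np.round(s["orientation"],2),"F",np.round(s["contact_force"],2),"w",round(s["grip_width"],4),"t",s["t"])
v=list(map(float,sys.argv[1:]))
for i in range(0,len(v),4):
    q=np.array(v[i:i+3]);dy=v[i+3]-y;y=v[i+3];c,n=np.cos(np.radians(y)),np.sin(np.radians(y));d=q-p;p=q
    u=np.array([c*d[0]+n*d[1],n*d[0]-c*d[1],-d[2]])/.025
    print("turn z %.3f"%(-dy/90),"shift",np.round(u,2),"min rows %.1f"%np.abs(u).max())
E
python3 go.py 0.47 -0.3 0.2 -10.5  0.4305 0.0589 0.18 -10.5
```

```text
now [ 0.1514 -0.6061  0.2359] [-1.7994e+02  1.0000e-02  1.4030e+01] F [ 0.22  0.44 -0.06] w 0.0869 t 0.15
turn z 0.273 shift [ 10.3  -14.36   1.44] min rows 14.4
turn z -0.000 shift [ -4.17 -13.83   0.8 ] min rows 13.8
```

Request:
play_rows:
  delta_pos:
    - [0,0,0]
    - [0,0,0]
    - [0,0,0]
    - [0.69,-0.96,0.1]
    - [0.69,-0.96,0.1]
    - [0.69,-0.96,0.1]
    - [0.69,-0.96,0.1]
    - [0.69,-0.96,0.1]
  rotation:
    - [0,0,0.091]
    - [0,0,0.091]
    - [0,0,0.091]
    - [0,0,0]
    - [0,0,0]
    - [0,0,0]
    - [0,0,0]
    - [0,0,0]
  gripper: [-1,-1,-1,-1,-1,-1,-1,-1]
  grip_force: 30

```text
t: 1.15
ee_pos: [0.2588, -0.5033, 0.2237]
orientation: [-180.0, 0.0, -10.5]
contact_force: [0.8, 0.3, 0.8]
grip_width: 0.087
finger_force: 0.0
```

Request:
play_rows:
  delta_pos:
    - [0.69,-0.96,0.1]
    - [0.69,-0.96,0.1]
    - [0.69,-0.96,0.1]
    - [0.69,-0.96,0.1]
    - [0.69,-0.96,0.1]
    - [0.69,-0.96,0.1]
    - [0.69,-0.96,0.1]
    - [0.69,-0.96,0.1]
  rotation:
    - [0,0,0]
    - [0,0,0]
    - [0,0,0]
    - [0,0,0]
    - [0,0,0]
    - [0,0,0]
    - [0,0,0]
    - [0,0,0]
  gripper: [-1,-1,-1,-1,-1,-1,-1,-1]

```text
t: 2.15
ee_pos: [0.4295, -0.3399, 0.2038]
orientation: [-180.0, 0.0, -10.6]
contact_force: [-0.2, -0.4, -1.3]
grip_width: 0.0869
finger_force: 0.0
```

Request:
play_rows:
  delta_pos:
    - [0.69,-0.96,0.1]
    - [0.69,-0.96,0.1]
    - [-0.3,-0.99,0.06]
    - [-0.3,-0.99,0.06]
    - [-0.3,-0.99,0.06]
    - [-0.3,-0.99,0.06]
    - [-0.3,-0.99,0.06]
    - [-0.3,-0.99,0.06]
  rotation:
    - [0,0,0]
    - [0,0,0]
    - [0,0,0]
    - [0,0,0]
    - [0,0,0]
    - [0,0,0]
    - [0,0,0]
    - [0,0,0]
  gripper: [-1,-1,-1,-1,-1,-1,-1,-1]

```text
t: 3.15
ee_pos: [0.4544, -0.1447, 0.1898]
orientation: [180.0, 0.0, -10.5]
contact_force: [1.1, 0.4, 0.2]
grip_width: 0.0871
finger_force: 0.0
```

Request:
play_rows:
  delta_pos:
    - [-0.3,-0.99,0.06]
    - [-0.3,-0.99,0.06]
    - [-0.3,-0.99,0.06]
    - [-0.3,-0.99,0.06]
    - [-0.3,-0.99,0.06]
    - [-0.3,-0.99,0.06]
    - [0,0,0]
  rotation:
    - [0,0,0]
    - [0,0,0]
    - [0,0,0]
    - [0,0,0]
    - [0,0,0]
    - [0,0,0]
    - [0,0,0]
  gripper: [-1,-1,-1,-1,-1,-1,-1]

```text
t: 4.03
ee_pos: [0.4373, 0.0103, 0.181]
orientation: [180.0, 0.0, -10.4]
contact_force: [-1.1, -0.4, -0.2]
grip_width: 0.087
finger_force: 0.0
```

```bash
python3 go.py 0.4305 0.0589 0.18 -10.5; python3 - <<'E'
from rig import *
import cv2,numpy as np,pickle
s=get_state();c=camera("wrist");pickle.dump((s,c),open("w1.pkl","wb"))
i=c["pixels"][:,:,::-1];i=cv2.resize(i,(800,600),interpolation=cv2.INTER_CUBIC);cv2.imwrite("pics/w1.png",i)
E
```

```text
now [0.4373 0.0103 0.181 ] [180.     0.   -10.36] F [-1.12 -0.37 -0.23] w 0.087 t 4.025
turn z 0.002 shift [-0.62 -1.86  0.04] min rows 1.9
```

View pics/w1.png

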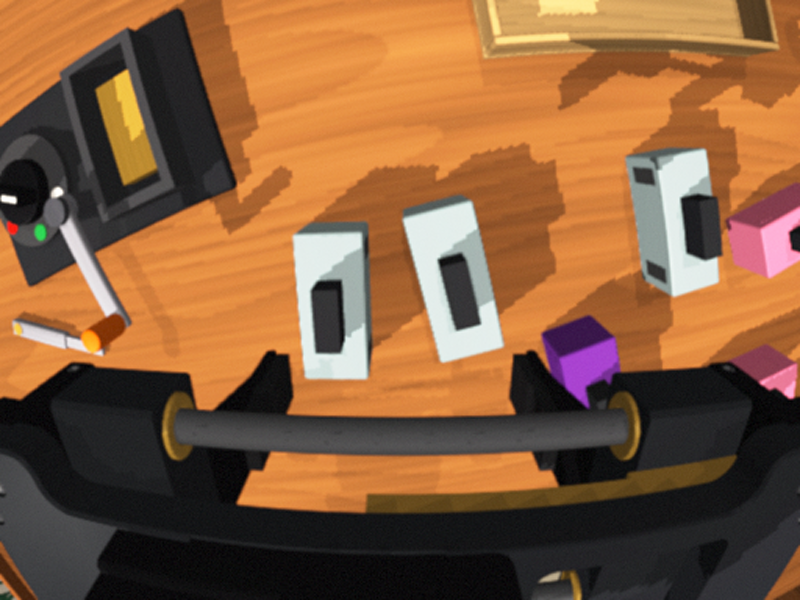

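```bash
cat >> h.py <<'E'
from scipy.spatial.transform import Rotation as Ro
def wproj(s,c,P):
    R=Ro.from_euler("xyz",s["orientation"],degrees=True).as_matrix();P=np.atleast_2d(P)
    q=(P-s["ee_pos"])@R;M=c["mount"];q=(q-M[:3,3])@M[:3,:3]
    v=np.c_[q[:,0],-q[:,1],-q[:,2]];r=np.hypot(v[:,0],v[:,1]);th=np.arctan2(r,v[:,2])
    return np.c_[c["cx"]+c["fx"]*th*v[:,0]/r,c["cy"]+c["fy"]*th*v[:,1]/r]
E
python3 - <<'E'
from h import *
s,c=pickle.load(open("w1.pkl","rb"))
top=[[.05,.022,.05],[.05,-.022,.05],[-.05,-.022,.05],[-.05,.022,.05]]
def go(n,q0,loc,px):
    f=lambda q:(wproj(s,c,pose(*q,loc))-np.array(px)/1.5625).ravel()
    print(n,"pred",(wproj(s,c,pose(*q0,loc))*1.5625).round().tolist())
    r=least_squares(f,q0);print(np.round([*r.x[:2],np.degrees(r.x[2])],4),"rms",np.sqrt(np.mean(f(r.x)**2)).round(2))
r=np.radians
go("C",[.4305,.0589,r(-10.46)],top,[(294,235),(367,235),(368,379),(305,379)])
go("B",[.4336,-.0239,r(8.55)],top,[(405,217),(470,202),(503,347),(442,361)])
po=[[.061,.033,.047],[.061,-.033,.047],[-.061,-.033,.047]]
go("stand",[.5901,.1831,r(10.94)],po,[(62,73),(130,31),(176,192)])
E
```

```text
C pred [[288.0, 236.0], [359.0, 235.0], [363.0, 383.0], [299.0, 382.0]]
[  0.4309   0.0545 -10.6725] rms 0.85
B pred [[394.0, 222.0], [464.0, 199.0], [507.0, 344.0], [444.0, 365.0]]
[ 0.4335 -0.0256  4.4476] rms 1.34
stand pred [[55.0, 75.0], [121.0, 25.0], [177.0, 179.0]]
[0.585  0.1813 6.4022] rms 0.39
```

```bash
python3 go.py 0.4305 0.057 0.14 -10.5 .4305 .057 .068 -10.5
```

```text
now [0.4375 0.009  0.181 ] [179.98   0.   -10.46] F [-0.51  0.02 -0.17] w 0.0868 t 4.075
turn z 0.000 shift [-0.62 -1.84  1.64] min rows 1.8
turn z -0.000 shift [ 0.   -0.    2.88] min rows 2.9
```

Request:
play_rows:
  delta_pos:
    - [-0.21,-0.61,0.4]
    - [-0.21,-0.61,0.6]
    - [-0.2,-0.62,0.64]
    - [0,0,0.8]
    - [0,0,0.8]
    - [0,0,0.8]
    - [0,0,0.48]
    - [0,0,0]
  rotation:
    - [0,0,0]
    - [0,0,0]
    - [0,0,0]
    - [0,0,0]
    - [0,0,0]
    - [0,0,0]
    - [0,0,0]
    - [0,0,0]
  gripper: [-0.1,-0.1,-0.1,-0.1,-0.1,-0.1,-0.1,-0.1]

```text
t: 5.08
ee_pos: [0.4304, 0.0562, 0.0675]
orientation: [180.0, 0.1, -10.6]
contact_force: [-0.3, 0.4, -0.3]
grip_width: 0.0477
finger_force: 0.0
```

Request:
play_rows:
  delta_pos:
    - [0,0,0]
    - [0,0,0]
    - [0,0,0]
    - [0,0,0]
  rotation:
    - [0,0,0]
    - [0,0,0]
    - [0,0,0]
    - [0,0,0]
  gripper: [1,1,1,1]
  grip_force: 30

```text
t: 5.58
ee_pos: [0.4309, 0.0567, 0.0682]
orientation: [180.0, -0.0, -10.5]
contact_force: [0.0, 1.2, 0.4]
grip_width: 0.0156
finger_force: 23.3
```

Request:
play_rows:
  delta_pos:
    - [0,0,-0.5]
    - [0,0,-1]
    - [0,0,-1]
    - [0,0,-0.5]
    - [0,0,0]
    - [0,0,0]
    - [0,0,0]
  rotation:
    - [0,0,0]
    - [0,0,0]
    - [0,0,0]
    - [0,0,0]
    - [0,0,0]
    - [0,0,0]
    - [0,0,0]
  gripper: [1,1,1,1,1,1,1]

```text
t: 6.45
ee_pos: [0.4302, 0.0567, 0.1422]
orientation: [180.0, 0.1, -10.5]
contact_force: [0.4, 1.3, -4.9]
grip_width: 0.016
finger_force: 29.9
```

Request:
play_rows:
  delta_pos:
    - [0,0,0]
  rotation:
    - [0,0,0]
  gripper: [1]

```text
t: 6.58
ee_pos: [0.4305, 0.0567, 0.1425]
orientation: [180.0, 0.1, -10.5]
contact_force: [-0.4, -0.0, -4.6]
grip_width: 0.0158
finger_force: 29.9
```

Request:
play_rows:
  delta_pos:
    - [0,0,0]
  rotation:
    - [0,0,0]
  gripper: [1]

```text
t: 6.7
ee_pos: [0.4307, 0.0567, 0.1428]
orientation: [180.0, 0.0, -10.5]
contact_force: [-0.1, -0.0, -5.0]
grip_width: 0.0158
finger_force: 29.9
```

Request:
play_rows:
  delta_pos:
    - [0,0,0]
  rotation:
    - [0,0,0]
  gripper: [1]

```text
t: 6.82
ee_pos: [0.4308, 0.0567, 0.143]
orientation: [180.0, 0.0, -10.5]
contact_force: [-0.2, -0.3, -4.2]
grip_width: 0.0158
finger_force: 29.9
```

```bash
python3 go.py 0.53 0.10 0.22 10.5
```

```text
now [0.4308 0.0567 0.143 ] [ 1.800e+02  1.000e-02 -1.054e+01] F [-0.19 -0.32 -4.21] w 0.0158 t 6.825
turn z -0.234 shift [ 4.22 -0.98 -3.08] min rows 4.2
```

Request:
play_rows:
  delta_pos:
    - [0,0,-1]
    - [0,0,-1]
    - [0,0,-1]
    - [0.84,-0.2,0]
    - [0.84,-0.2,0]
    - [0.84,-0.2,0]
    - [0.84,-0.2,0]
    - [0.84,-0.2,0]
  rotation:
    - [0,0,-0.078]
    - [0,0,-0.078]
    - [0,0,-0.078]
    - [0,0,0]
    - [0,0,0]
    - [0,0,0]
    - [0,0,0]
    - [0,0,0]
  gripper: [1,1,1,1,1,1,1,1]

```text
t: 7.82
ee_pos: [0.5301, 0.1006, 0.2178]
orientation: [180.0, 0.0, 10.5]
contact_force: [0.1, -0.1, -4.6]
grip_width: 0.0158
finger_force: 30.0
```

Request:
play_rows:
  delta_pos:
    - [0,0,0]
    - [0,0,0]
  rotation:
    - [0,0,0]
    - [0,0,0]
  gripper: [1,1]

```text
t: 8.07
ee_pos: [0.529, 0.1002, 0.2178]
orientation: [180.0, 0.0, 10.5]
contact_force: [-0.4, -0.7, -5.6]
grip_width: 0.016
finger_force: 30.0
```

```bash
cat > wp.py <<'E'
import sys,cv2,pickle
from rig import *
n=sys.argv[1];s=get_state();c=camera("wrist");pickle.dump((s,c),open(n+".pkl","wb"))
cv2.imwrite(f"pics/{n}.png",cv2.resize(c["pixels"][:,:,::-1],(800,600),interpolation=cv2.INTER_CUBIC));print(s["ee_pos"],s["orientation"],s["contact_force"],s["t"])
E
python3 wp.py w2
```

```text
[0.52898133 0.10023494 0.21775353] [1.79995024e+02 4.86568070e-02 1.05181033e+01] [-0.43858347 -0.72745222 -5.57775448] 8.075
```

View pics/w2.png

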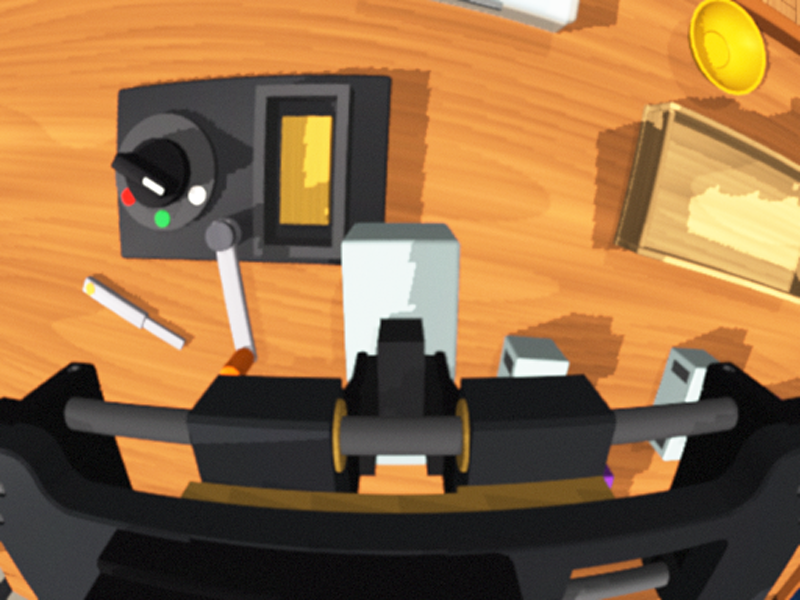

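```bash
python3 - <<'E'
from h import *
s,c=pickle.load(open("w2.pkl","rb"))
loc=[[.061,.033,.047],[.061,-.033,.047],[-.061,.033,.047],[.04,.018,.026],[.04,-.018,.026],[-.04,-.018,.026],[-.04,.018,.026]]
px=[(257,87),(350,85),(258,258),(282,116),(331,116),(328,225),(280,224)]
base=[[.061+.008,0,0]]
def go(loc,px,q0):
    f=lambda q:(wproj(s,c,pose(*q,loc))-np.array(px)/1.5625).ravel()
    r=least_squares(f,q0,loss="soft_l1");print(np.round([*r.x[:2],np.degrees(r.x[2])],4),"res",f(r.x).round(1).tolist());return r.x
q=go(loc,px,[.59,.183,.19]);go(loc[:3],px[:3],q);go(loc[3:],px[3:],q)
# pack in hand: tool offset
e=s["ee_pos"];yw=np.radians(s["orientation"][2])
for zt in(.018,):
  L=lambda dx,dy,dt:np.array([[.05,.022,0],[.05,-.022,0],[.05,.022,-.05],[.05,-.022,-.05]])
  def pk(v):
    P=pose(v[0],v[1],v[2],L(0,0,0)+[0,0,e[2]-zt]);Q=pose(0,0,yw,P-[0,0,0]);Q[:,:2]+=e[:2];return wproj(s,c,Q)*1.5625
  px2=np.array([(343,242),(459,240),(352,226),(447,223)])
  r=least_squares(lambda v:(pk(v)-px2).ravel(),[0,0,0],loss="soft_l1",f_scale=2);print("hand",r.x.round(4),(pk(r.x)-px2).round(1).tolist())
E
```

```text
[0.5878 0.1817 8.1455] res [-0.7, -0.2, -0.1, -0.3, -1.7, -0.8, 0.5, 1.0, 0.1, 0.6, 0.4, -0.0, 1.1, 0.0]
[0.5876 0.1804 8.7514] res [-0.2, 0.4, 0.4, -0.3, -0.2, -0.1]
[0.5882 0.1823 7.7882] res [0.2, 0.5, -0.2, 0.3, -0.3, -0.3, 0.4, -0.5]
hand [ 0.0003 -0.0012  0.022 ] [[-3.5, 1.4], [1.2, 0.7], [1.1, -1.9], [-0.1, -1.0]]
```

```bash
python3 go.py 0.588 0.182 0.20 9 .588 .182 .128 9
```

```text
now [0.529  0.1001 0.2179] [1.7998e+02 3.0000e-02 1.0500e+01] F [ 0.   -0.7  -5.41] w 0.016 t 8.125
turn z 0.017 shift [ 2.84 -2.87  0.72] min rows 2.9
turn z -0.000 shift [0.   0.   2.88] min rows 2.9
```

Request:
play_rows:
  delta_pos:
    - [0.71,-0.72,0.18]
    - [0.71,-0.72,0.18]
    - [0.71,-0.72,0.18]
    - [0.71,-0.71,0.18]
    - [0,0,0.96]
    - [0,0,0.96]
    - [0,0,0.96]
    - [0,0,0]
  rotation:
    - [0,0,0.017]
    - [0,0,0]
    - [0,0,0]
    - [0,0,0]
    - [0,0,0]
    - [0,0,0]
    - [0,0,0]
    - [0,0,0]
  gripper: [1,1,1,1,1,1,1,1]

```text
t: 9.12
ee_pos: [0.5865, 0.1817, 0.1265]
orientation: [179.9, 0.2, 9.0]
contact_force: [-0.5, 0.3, -4.4]
grip_width: 0.016
finger_force: 30.0
```

Request:
play_rows:
  delta_pos:
    - [0,0,0]
    - [0,0,0]
  rotation:
    - [0,0,0]
    - [0,0,0]
  gripper: [1,1]

```text
t: 9.38
ee_pos: [0.5885, 0.183, 0.1295]
orientation: [-180.0, -0.1, 9.0]
contact_force: [-0.1, 0.2, -3.7]
grip_width: 0.0156
finger_force: 30.0
```

```bash
python3 wp.py w3; python3 - <<'E'
from rig import *
import cv2,numpy as np,pickle
s=get_state();d={n:camera(n) for n in("scene","side")};pickle.dump((s,d),open("b.pkl","wb"))
a=cv2.resize(d["scene"]["pixels"][180:290,215:345],None,fx=3.1,fy=3.1,interpolation=cv2.INTER_CUBIC)
b=cv2.resize(d["side"]["pixels"][180:290,140:270],None,fx=3.1,fy=3.1,interpolation=cv2.INTER_CUBIC)
w=cv2.imread("pics/w3.png")[0:420,100:600];w=cv2.resize(w,(500*258//420*0+500,420))[:255]
o=np.zeros((600,800,3),np.uint8);t=np.hstack([a,b])[:, :800,::-1];o[:t.shape[0],:t.shape[1]]=t;o[341:596,:500]=w
cv2.imwrite("pics/c1.png",o)
E
```

```text
[0.5884641  0.18295452 0.12946342] [-1.79998766e+02 -1.19905649e-01  8.97704000e+00] [-0.10357042  0.17701723 -3.71789718] 9.375
```

View pics/c1.png

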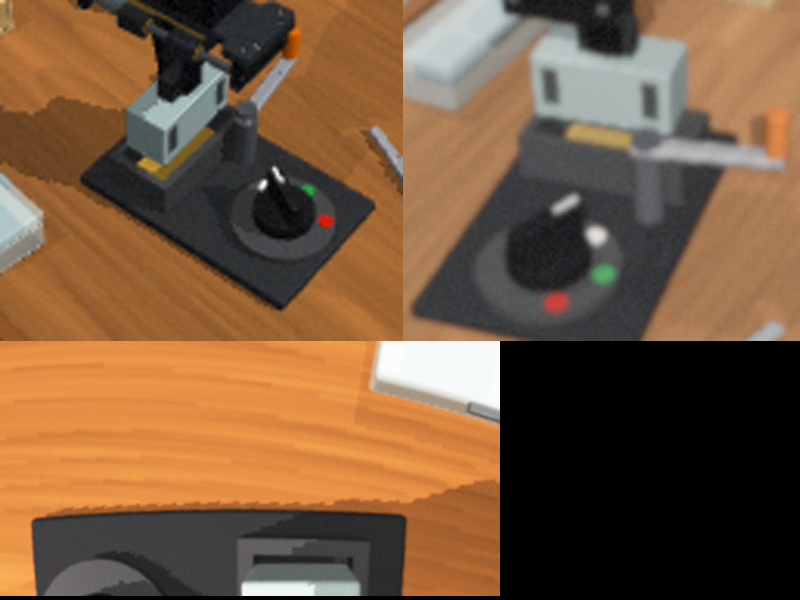

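```bash
python3 - <<'E'
from h import *
s,c=pickle.load(open("w3.pkl","rb"));e=s["ee_pos"]
f=lambda P:(wproj(s,c,P)*1.5625-[100,-341]).round(1).tolist()
print("rim out",f(pose(.588,.182,np.radians(9),[[.061,.033,.047],[.061,-.033,.047],[.053,.025,.047],[.053,-.025,.047]])))
print("base",f(pose(.588,.182,np.radians(9),[[.069,.1725,.012],[.069,-.0625,.012],[.075,.1725,.012],[.075,-.0625,.012]])))
print("pack",f(pose(e[0],e[1],np.radians(9),[[.05,.022,.0615],[.05,-.022,.0615],[.05,.022,.1115],[.05,-.022,.1115]])))
im=cv2.imread("pics/w3.png")[170:330,300:520];cv2.imwrite("pics/w3c.png",cv2.resize(im,None,fx=3.6,fy=3.6,interpolation=cv2.INTER_CUBIC))
E
```

```text
rim out [[235.2, 541.0], [367.7, 540.9], [251.4, 556.5], [351.5, 556.5]]
base [[31.2, 534.8], [409.7, 523.3], [30.5, 525.6], [410.0, 513.0]]
pack [[252.8, 565.2], [346.6, 565.1], [239.1, 584.1], [359.8, 584.0]]
```

View pics/w3c.png

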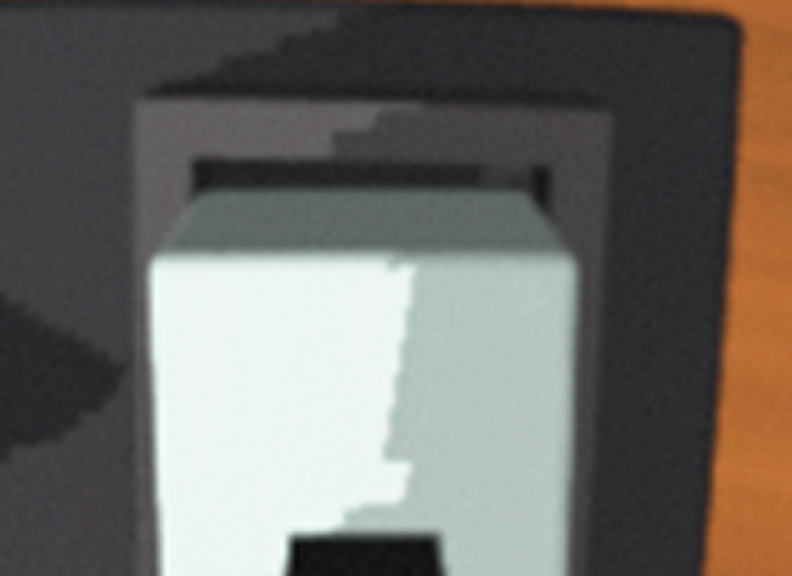

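Request:
play_rows:
  delta_pos:
    - [0,0,0.3]
    - [0,0,0.3]
    - [0,0,0.3]
    - [0,0,0.2]
    - [0,0,0]
  rotation:
    - [0,0,0.011]
    - [0,0,0]
    - [0,0,0]
    - [0,0,0]
    - [0,0,0]
  gripper: [1,1,1,1,1]

```text
t: 10.15
ee_pos: [0.5876, 0.1827, 0.1]
orientation: [180.0, 0.0, 8.0]
contact_force: [-0.3, 0.1, -4.7]
grip_width: 0.0159
finger_force: 30.0
```

Request:
play_rows:
  delta_pos:
    - [0,0,0.2]
    - [0,0,0.2]
    - [0,0,0]
  rotation:
    - [0,0,0]
    - [0,0,0]
    - [0,0,0]
  gripper: [1,1,1]

```text
t: 10.52
ee_pos: [0.588, 0.1829, 0.0905]
orientation: [-180.0, -0.0, 8.0]
contact_force: [-0.5, -0.1, -2.1]
grip_width: 0.0155
finger_force: 30.0
```

In the pocket, with no side force. Push home.

Request:
play_rows:
  delta_pos:
    - [0,0,0.2]
    - [0,0,0.2]
    - [0,0,0]
    - [0,0,0]
  rotation:
    - [0,0,0]
    - [0,0,0]
    - [0,0,0]
    - [0,0,0]
  gripper: [1,1,1,1]

```text
t: 11.02
ee_pos: [0.588, 0.1829, 0.0806]
orientation: [-180.0, -0.0, 8.0]
contact_force: [1.1, 0.1, -1.4]
grip_width: 0.0156
finger_force: 30.0
```

Request:
play_rows:
  delta_pos:
    - [0,0,0.08]
    - [0,0,0.04]
    - [0,0,0]
  rotation:
    - [0,0,0]
    - [0,0,0]
    - [0,0,0]
  gripper: [1,1,1]

```text
t: 11.4
ee_pos: [0.5881, 0.183, 0.0802]
orientation: [179.9, -0.1, 8.0]
contact_force: [-9.2, -3.6, 22.6]
grip_width: 0.016
finger_force: 30.0
```

Request:
play_rows:
  delta_pos:
    - [0,0,0]
    - [0,0,0]
    - [0,0,-0.5]
    - [0,0,-1]
    - [0,0,-1]
    - [0,0,-1]
    - [0,0,0]
    - [0,0,0]
  rotation:
    - [0,0,0]
    - [0,0,0]
    - [0,0,0]
    - [0,0,0]
    - [0,0,0]
    - [0,0,0]
    - [0,0,0]
    - [0,0,0]
  gripper: [0,0,0,0,0,0,0,0]

```text
t: 12.4
ee_pos: [0.5876, 0.1826, 0.1646]
orientation: [180.0, 0.0, 8.0]
contact_force: [-0.1, -0.4, 0.8]
grip_width: 0.0436
finger_force: 0.0
```

```bash
cat > see.py <<'E'
from rig import *
from h import *
d={n:camera(n) for n in("scene","side")};pickle.dump((get_state(),d),open("c.pkl","wb"))
def blob(n,lo,hi,roi):
    x,y,w,h=roi;i=d[n]["pixels"];m=cv2.inRange(cv2.cvtColor(i,cv2.COLOR_RGB2HSV),lo,hi);z=np.zeros_like(m);z[y:y+h,x:x+w]=m[y:y+h,x:x+w]
    k,l,st,ce=cv2.connectedComponentsWithStats(z);j=1+np.argmax(st[1:,4]);return ce[j],st[j]
lo,hi=(6,225,150),(14,255,255)
a,sa=blob("scene",lo,hi,(215,170,120,80));b,sb=blob("side",lo,hi,(140,180,140,90))
r=tri(d["scene"],a,d["side"],b);print(a,sa,b,sb,r.x.round(4),np.sqrt(2*r.cost))
E
python3 see.py; python3 wp.py w4
```

```text
[0.58735933 0.1825505  0.16402965] [1.79981993e+02 8.89560951e-02 8.00069175e+00] [-0.54926477  0.5580783  -0.85375824] 12.5Traceback (most recent call last):
  File "see.py", line 8, in <module>
    a,sa=blob("scene",lo,hi,(215,170,120,80));b,sb=blob("side",lo,hi,(140,180,140,90))
                                                   ~~~~^^^^^^^^^^^^^^^^^^^^^^^^^^^^^^^
  File "see.py", line 6, in blob
    k,l,st,ce=cv2.connectedComponentsWithStats(z);j=1+np.argmax(st[1:,4]);return ce[j],st[j]
                                                      ~~~~~~~~~^^^^^^^^^^
    return _wrapfunc(a, 'argmax', axis=axis, out=out, **kwds)
    return bound(*args, **kwds)
ValueError: attempt to get argmax of an empty sequence
```

View pics/w4.png

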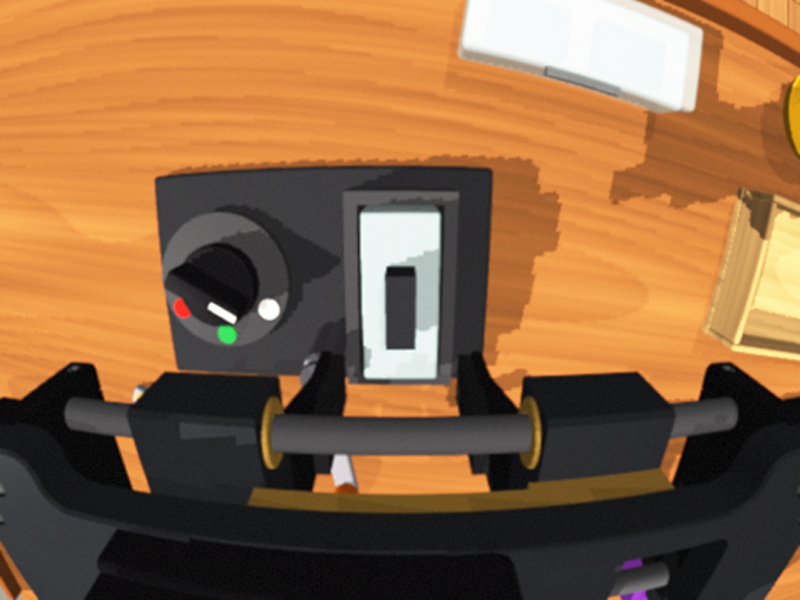

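```bash
sed -i 's/^lo,hi=.*/lo,hi=(3,175,150),(16,255,255)/; s/blob("side",lo,hi/blob("side",(3,165,140),hi/; s/blob("scene",lo,hi/blob("scene",(3,225,150),hi/' see.py; python3 see.py; python3 go.py .4575 .2035 .17 53
```

```text
[309.32258065 191.96774194] [307 188   5  11  31] [259.76811594 222.60869565] [257 216   7  14  69] [0.4566 0.2055 0.0953] 0.3667762373225462
now [0.5875 0.1827 0.1643] [1.7999e+02 6.0000e-02 8.0000e+00] F [ 0.53 -0.16 -0.8 ] w 0.0436 t 12.65
turn z -0.500 shift [-2.47 -4.66 -0.23] min rows 4.7
```

Request:
play_rows:
  delta_pos:
    - [-0.84,-0.265,-0.04]
    - [-0.84,-0.265,-0.04]
    - [-0.84,-0.265,-0.04]
    - [-0.84,-0.265,-0.04]
    - [-0.84,-0.265,-0.04]
    - [-0.84,-0.265,-0.04]
    - [0,0,0]
    - [0,0,0]
  rotation:
    - [0,0,0]
    - [0,0,0]
    - [0,0,0]
    - [0,0,-0.1]
    - [0,0,-0.1]
    - [0,0,-0.1]
    - [0,0,-0.1]
    - [0,0,-0.1]
  gripper: [-0.2,-0.2,-0.2,-0.2,-0.2,-0.2,-0.2,-0.2]
  grip_force: 12

```text
t: 13.65
ee_pos: [0.4569, 0.1942, 0.1709]
orientation: [180.0, 0.0, 53.3]
contact_force: [-0.4, -0.6, -0.2]
grip_width: 0.052
finger_force: 0.0
```

```bash
python3 go.py .457 .2045 .104 53
```

```text
now [0.4569 0.1942 0.1709] [1.7998e+02 2.0000e-02 5.3300e+01] F [-0.44 -0.6  -0.21] w 0.052 t 13.65
turn z 0.003 shift [ 0.33 -0.25  2.68] min rows 2.7
```

Request:
play_rows:
  delta_pos:
    - [0.17,-0.12,0.67]
    - [0.16,-0.13,0.67]
    - [0,0,0.67]
    - [0,0,0.67]
    - [0,0,0]
    - [0,0,0]
    - [0,0,0]
    - [0,0,0]
  rotation:
    - [0,0,0.003]
    - [0,0,0]
    - [0,0,0]
    - [0,0,0]
    - [0,0,0]
    - [0,0,0]
    - [0,0,0]
    - [0,0,0]
  gripper: [-0.2,-0.2,-0.2,-0.2,-0.2,1,1,1]
  grip_force: 12

```text
t: 14.65
ee_pos: [0.4575, 0.2047, 0.1045]
orientation: [180.0, -0.0, 52.7]
contact_force: [-0.7, 0.3, -0.0]
grip_width: 0.0299
finger_force: 0.0
```

```bash
python3 - <<'E'
from rig import *
import numpy as np
s=get_state();p=s["ee_pos"];y=np.radians(s["orientation"][2]);print(p,s["contact_force"],s["grip_width"],s["t"])
H=np.array([.540,.2237]);v=p[:2]-H;print("r",np.hypot(*v),np.degrees(np.arctan2(*v[::-1])))
a0=np.arctan2(*v[::-1])%(2*np.pi);r0=np.hypot(*v)
q=p[:2]
for k in range(1,13):
    t=k/12;a=a0+(np.radians(278)-a0)*t;r=r0+(.088-r0)*t
    n=H+r*np.array([np.cos(a),np.sin(a)]);d=(n-q)/.025;q=n
    print([round(np.cos(y)*d[0]+np.sin(y)*d[1],2),round(np.sin(y)*d[0]-np.cos(y)*d[1],2),0])
E
```

```text
[0.45750079 0.20467839 0.10449461] [-0.73408921  0.25995688 -0.0208126 ] 0.029880337542770252 14.65
r 0.08466369724077741 -167.01637626274598
[np.float64(-0.26), np.float64(0.33), 0]
[np.float64(-0.21), np.float64(0.36), 0]
[np.float64(-0.17), np.float64(0.39), 0]
[np.float64(-0.12), np.float64(0.41), 0]
[np.float64(-0.07), np.float64(0.42), 0]
[np.float64(-0.02), np.float64(0.43), 0]
[np.float64(0.04), np.float64(0.43), 0]
[np.float64(0.09), np.float64(0.42), 0]
[np.float64(0.14), np.float64(0.41), 0]
[np.float64(0.19), np.float64(0.39), 0]
[np.float64(0.24), np.float64(0.36), 0]
[np.float64(0.28), np.float64(0.33), 0]
```

Finish closing (still closing), then swing the arc.

Request:
play_rows:
  delta_pos:
    - [0,0,0]
    - [0,0,0]
    - [0,0,0]
    - [0,0,0]
  rotation:
    - [0,0,0]
    - [0,0,0]
    - [0,0,0]
    - [0,0,0]
  gripper: [1,1,1,1]

```text
t: 15.15
ee_pos: [0.4579, 0.2047, 0.1044]
orientation: [179.9, -0.1, 52.7]
contact_force: [4.7, -0.5, 0.6]
grip_width: 0.0154
finger_force: 12.0
```

Request:
play_rows:
  delta_pos:
    - [-0.26,0.33,0]
    - [-0.21,0.36,0]
    - [-0.17,0.39,0]
    - [-0.12,0.41,0]
    - [0,0,0]
  rotation:
    - [0,0,0]
    - [0,0,0]
    - [0,0,0]
    - [0,0,0]
    - [0,0,0]
  gripper: [1,1,1,1,1]

```text
t: 15.78
ee_pos: [0.4754, 0.1657, 0.104]
orientation: [-180.0, 0.1, 52.6]
contact_force: [-1.5, -0.5, 5.6]
grip_width: 0.0155
finger_force: 12.0
```

Request:
play_rows:
  delta_pos:
    - [-0.07,0.42,0]
    - [-0.02,0.43,0]
    - [0.04,0.43,0]
    - [0.09,0.42,0]
    - [0,0,0]
  rotation:
    - [0,0,0]
    - [0,0,0]
    - [0,0,0]
    - [0,0,0]
    - [0,0,0]
  gripper: [1,1,1,1,1]

```text
t: 16.4
ee_pos: [0.5103, 0.1411, 0.1038]
orientation: [180.0, 0.0, 52.7]
contact_force: [0.2, -3.3, 2.6]
grip_width: 0.015
finger_force: 12.0
```

Request:
play_rows:
  delta_pos:
    - [0.14,0.41,0]
    - [0.19,0.39,0]
    - [0.24,0.36,0]
    - [0.28,0.33,0]
    - [0,0,0]
    - [0,0,0]
  rotation:
    - [0,0,0]
    - [0,0,0]
    - [0,0,0]
    - [0,0,0]
    - [0,0,0]
    - [0,0,0]
  gripper: [1,1,1,1,1,1]

```text
t: 17.15
ee_pos: [0.5527, 0.1365, 0.104]
orientation: [180.0, -0.0, 52.7]
contact_force: [1.8, 1.1, -1.2]
grip_width: 0.0153
finger_force: 12.0
```

Request:
play_rows:
  delta_pos:
    - [0.09,0.09,0]
    - [0.09,0.09,0]
    - [0,0,0]
  rotation:
    - [0,0,0]
    - [0,0,0]
    - [0,0,0]
  gripper: [1,1,1]

```text
t: 17.52
ee_pos: [0.5549, 0.1377, 0.1034]
orientation: [-179.7, 0.3, 52.8]
contact_force: [-17.3, -0.8, 10.3]
grip_width: 0.0156
finger_force: 12.0
```

Request:
play_rows:
  delta_pos:
    - [0,0,0]
    - [0,0,0]
    - [0,0,-0.5]
    - [0,0,-1]
    - [0,0,-1]
    - [0,0,0]
  rotation:
    - [0,0,0]
    - [0,0,0]
    - [0,0,0]
    - [0,0,0]
    - [0,0,0]
    - [0,0,0]
  gripper: [-0.3,-0.3,-0.3,-0.3,-0.3,-0.3]

```text
t: 18.27
ee_pos: [0.56, 0.1376, 0.1694]
orientation: [179.8, -0.2, 52.7]
contact_force: [-0.3, -0.5, -1.9]
grip_width: 0.0556
finger_force: 0.0
```

```bash
python3 - <<'E'
from h import *
s,c=pickle.load(open("w4.pkl","rb"))
D=pose(.588,.183,np.radians(8),[[0,.122,0]])[0]
print(D)
for a in(248,228,270,290,188):
    print(a,(wproj(s,c,pose(D[0],D[1],np.radians(a),[[.026,0,.06],[.015,0,.06],[0,0,.06],[-.026,0,.06],[.036,0,.021]]))*1.5625).round().tolist())
E
python3 see.py; python3 go.py .571 .3038 .15 68;python3 wp.py w5
```

```text
[0.57102088 0.3038127  0.        ]
248 [[234.0, 321.0], [219.0, 313.0], [198.0, 301.0], [164.0, 281.0], [266.0, 309.0]]
228 [[227.0, 332.0], [215.0, 319.0], [198.0, 301.0], [171.0, 269.0], [256.0, 322.0]]
270 [[238.0, 307.0], [221.0, 304.0], [198.0, 301.0], [162.0, 295.0], [270.0, 290.0]]
290 [[236.0, 292.0], [220.0, 296.0], [198.0, 301.0], [164.0, 309.0], [268.0, 272.0]]
188 [[204.0, 340.0], [202.0, 324.0], [198.0, 301.0], [194.0, 259.0], [227.0, 333.0]]
[270.70967742 197.22580645] [268 193   5  11  31] [231.        195.7704918] [228 189   7  14  61] [0.553  0.1412 0.095 ] 0.1678435311329456
now [0.5587 0.137  0.1668] [ 1.7995e+02 -2.0000e-02  5.2710e+01] F [-0.33  0.32  0.22] w 0.056 t 18.375
turn z -0.170 shift [ 6.37 -2.04  0.67] min rows 6.4
[0.55873619 0.1370474  0.1668116 ] [ 1.79953533e+02 -1.68079693e-02  5.27117511e+01] [-0.33050534  0.3240418   0.22395041] 18.375
```

View pics/w5.png

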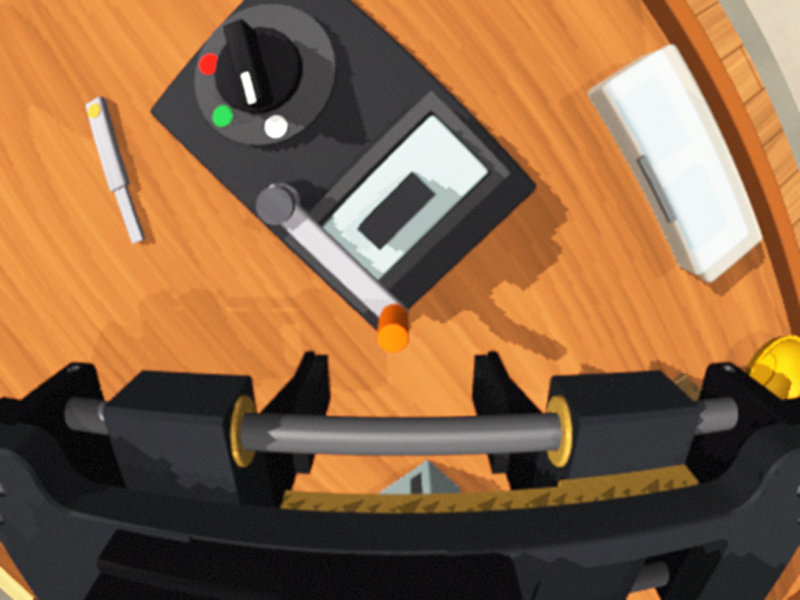

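Request:
play_rows:
  delta_pos:
    - [0,0,0]
    - [0,0,0]
    - [1,-0.32,0.1]
    - [1,-0.32,0.1]
    - [1,-0.32,0.1]
    - [1,-0.32,0.1]
    - [1,-0.32,0.1]
    - [1,-0.32,0.1]
  rotation:
    - [0,0,-0.085]
    - [0,0,-0.085]
    - [0,0,0]
    - [0,0,0]
    - [0,0,0]
    - [0,0,0]
    - [0,0,0]
    - [0,0,0]
  gripper: [-0.2,-0.2,-0.2,-0.2,-0.2,-0.2,-0.2,-0.2]

```text
t: 19.42
ee_pos: [0.5699, 0.2948, 0.1504]
orientation: [-179.9, 0.1, 68.0]
contact_force: [0.1, 0.0, -0.2]
grip_width: 0.0521
finger_force: 0.0
```

Request:
play_rows:
  delta_pos:
    - [0.37,-0.12,0.1]
    - [0,0,0]
  rotation:
    - [0,0,0]
    - [0,0,0]
  gripper: [-0.2,-0.2]

```text
t: 19.68
ee_pos: [0.5704, 0.3039, 0.1482]
orientation: [-179.9, 0.1, 68.1]
contact_force: [0.7, 0.2, -0.0]
grip_width: 0.0519
finger_force: 0.0
```

```bash
python3 go.py .571 .304 .053 68
```

```text
now [0.5704 0.3039 0.1482] [-1.7995e+02  6.0000e-02  6.8070e+01] F [ 0.71  0.19 -0.02] w 0.0519 t 19.675
turn z 0.001 shift [0.01 0.02 3.81] min rows 3.8
```

Request:
play_rows:
  delta_pos:
    - [0,0,0.9]
    - [0,0,0.9]
    - [0,0,0.9]
    - [0,0,0.6]
    - [0,0,0.5]
    - [0,0,0]
  rotation:
    - [0,0,0]
    - [0,0,0]
    - [0,0,0]
    - [0,0,0]
    - [0,0,0]
    - [0,0,0]
  gripper: [-0.2,-0.2,-0.2,-0.2,-0.2,-0.2]

```text
t: 20.42
ee_pos: [0.5704, 0.3038, 0.0531]
orientation: [-179.9, 0.1, 68.0]
contact_force: [0.2, 0.4, 0.9]
grip_width: 0.0519
finger_force: 0.0
```

Request:
play_rows:
  delta_pos:
    - [0,0,0]
    - [0,0,0]
    - [0,0,0]
    - [0,0,0]
    - [0,0,0]
    - [0,0,0]
  rotation:
    - [0,0,0]
    - [0,0,0]
    - [0,0,0]
    - [0,0,0]
    - [0,0,0]
    - [0,0,0]
  gripper: [1,1,1,1,1,1]
  grip_force: 15

```text
t: 21.18
ee_pos: [0.5735, 0.3029, 0.0543]
orientation: [179.8, -0.1, 67.9]
contact_force: [9.5, -0.1, -4.2]
grip_width: 0.0128
finger_force: 15.0
```

Request:
play_rows:
  delta_pos:
    - [0,0.14,0]
    - [0,0,0]
    - [0,0,0]
    - [0,0,0]
    - [0,0,0]
    - [0,0,0]
  rotation:
    - [0,0,0]
    - [0,0,0]
    - [0,0,0.095]
    - [0,0,0.095]
    - [0,0,0.095]
    - [0,0,0]
  gripper: [1,1,1,1,1,1]

```text
t: 21.92
ee_pos: [0.5732, 0.3033, 0.0542]
orientation: [-180.0, 0.0, 42.5]
contact_force: [-6.2, 0.1, 4.5]
grip_width: 0.0126
finger_force: 15.0
```

Request:
play_rows:
  delta_pos:
    - [0,0,0]
    - [0,0,0]
    - [0,0,0]
    - [0,0,0]
    - [0,0,0]
  rotation:
    - [0,0,0.095]
    - [0,0,0.095]
    - [0,0,0.095]
    - [0,0,0.095]
    - [0,0,0]
  gripper: [1,1,1,1,1]

```text
t: 22.55
ee_pos: [0.5728, 0.3042, 0.0542]
orientation: [-179.9, 0.1, 8.4]
contact_force: [-7.8, 2.6, 5.1]
grip_width: 0.013
finger_force: 15.0
```

Request:
play_rows:
  delta_pos:
    - [0,0,0]
    - [0,0,0]
    - [0,0,0]
    - [0,0,0]
  rotation:
    - [0,0,0]
    - [0,0,0]
    - [0,0,0]
    - [0,0,0]
  gripper: [-0.3,-0.3,-0.3,-0.3]

```text
t: 23.05
ee_pos: [0.5743, 0.3024, 0.0539]
orientation: [180.0, -0.0, 8.2]
contact_force: [-0.5, 0.1, 0.3]
grip_width: 0.0448
finger_force: 0.0
```

Request:
play_rows:
  delta_pos:
    - [0,0,-0.6]
    - [0,0,-1]
    - [0,0,-1]
    - [0,0,-1]
    - [0,0,-1]
    - [0,0,-1]
    - [0,0,0]
  rotation:
    - [0,0,0]
    - [0,0,0]
    - [0,0,0]
    - [0,0,0]
    - [0,0,0]
    - [0,0,0]
    - [0,0,0]
  gripper: [-0.3,-0.3,-0.3,-0.3,-0.3,-0.3,-0.3]

```text
t: 23.92
ee_pos: [0.575, 0.3035, 0.1973]
orientation: [-179.9, -0.3, 8.2]
contact_force: [0.2, 0.8, 0.0]
grip_width: 0.0567
finger_force: 0.0
```

```bash
python3 see.py;python3 - <<'E'
import pickle,cv2,numpy as np
s,d=pickle.load(open("c.pkl","rb"))
a=cv2.resize(d["scene"]["pixels"][120:290,180:350],(400,400),interpolation=cv2.INTER_CUBIC)
b=cv2.resize(d["side"]["pixels"][130:300,150:320],(400,400),interpolation=cv2.INTER_CUBIC)
cv2.imwrite("pics/c2.png",np.hstack([a,b])[:,:,::-1])
E
```

```text
[270.51351351 197.2972973 ] [268 193   5  11  37] [230.51724138 197.5862069 ] [229 192   5  10  29] [0.5533 0.1415 0.0917] 0.8885351420658978
```

View pics/c2.png

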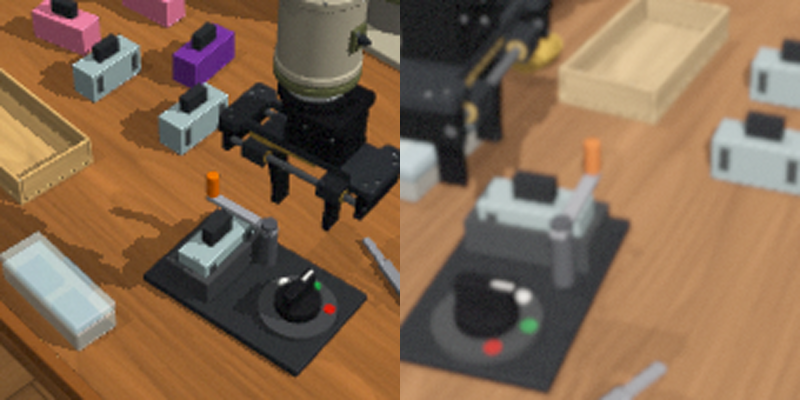

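```bash
cat > chk.py <<'E'
from rig import *
from h import *
s0,d0=pickle.load(open("a.pkl","rb"))
P={"A":(.4499,-.1948,.151),"B":(.4335,-.0250,.12)}
for n in("scene","side"):
    c=camera(n)
    for k,q in P.items():
        pts=proj(c,pose(*q,[[i*.05,j*.022,z] for i in(-1,1) for j in(-1,1) for z in(0,.05)]))
        m=np.zeros((384,512),np.uint8);cv2.fillConvexPoly(m,cv2.convexHull(pts.round().astype(np.int32)),1)
        print(n,k,"diff",np.abs(c["pixels"].astype(int)-d0[n]["pixels"])[m>0].mean().round(1))
E
python3 chk.py; python3 go.py .5 .1 .2 7 .4335 -.025 .14 7 .4335 -.025 .068 7
```

```text
scene A diff 6.2
scene B diff 12.5
side A diff 13.2
side B diff 30.9
now [0.5737 0.3024 0.1932] [1.7996e+02 7.0000e-02 8.1800e+00] F [-0.22 -0.47  0.36] w 0.0564 t 24.125
turn z 0.013 shift [-3.91  7.67 -0.27] min rows 7.7
turn z -0.000 shift [-3.25  4.64  2.4 ] min rows 4.6
turn z -0.000 shift [0.   0.   2.88] min rows 2.9
```

Request:
play_rows:
  delta_pos:
    - [-0.49,0.96,-0.03]
    - [-0.49,0.96,-0.03]
    - [-0.49,0.96,-0.03]
    - [-0.49,0.96,-0.03]
    - [-0.49,0.96,-0.03]
    - [-0.49,0.96,-0.03]
    - [-0.49,0.96,-0.03]
    - [-0.49,0.96,-0.03]
  rotation:
    - [0,0,0.013]
    - [0,0,0]
    - [0,0,0]
    - [0,0,0]
    - [0,0,0]
    - [0,0,0]
    - [0,0,0]
    - [0,0,0]
  gripper: [-0.1,-0.1,-0.1,-0.1,-0.1,-0.1,-0.1,-0.1]

```text
t: 25.12
ee_pos: [0.5, 0.099, 0.1993]
orientation: [180.0, 0.1, 7.0]
contact_force: [0.2, -0.7, 0.2]
grip_width: 0.048
finger_force: 0.0
```

Request:
play_rows:
  delta_pos:
    - [-0.65,0.93,0.2]
    - [-0.65,0.93,0.2]
    - [-0.65,0.93,0.2]
    - [-0.65,0.93,0.2]
    - [-0.65,0.93,0.2]
    - [0,0,0]
    - [0,0,0]
  rotation:
    - [0,0,0]
    - [0,0,0]
    - [0,0,0]
    - [0,0,0]
    - [0,0,0]
    - [0,0,0]
    - [0,0,0]
  gripper: [-0.1,-0.1,-0.1,-0.1,-0.1,-0.1,-0.1]

```text
t: 26.0
ee_pos: [0.4344, -0.0247, 0.1749]
orientation: [-180.0, 0.0, 7.0]
contact_force: [-0.2, 0.1, 0.3]
grip_width: 0.0477
finger_force: 0.0
```

```bash
python3 wp.py w6; python3 - <<'E'
from h import *
s,c=pickle.load(open("w6.pkl","rb"))
top=[[.05,.022,.05],[.05,-.022,.05],[-.05,-.022,.05],[-.05,.022,.05]]
im=cv2.imread("pics/w6.png")
for q in((.4335,-.025,.12),(.4499,-.1948,.151)):
    cv2.polylines(im,[(wproj(s,c,pose(*q,top))*1.5625).round().astype(int)],True,(0,0,255),1)
cv2.imwrite("pics/w6o.png",im)
E
python3 go.py .4335 -.025 .068 7
```

```text
[ 0.43438135 -0.02473539  0.17489397] [-1.79986537e+02  8.57534353e-03  7.02788603e+00] [-0.16187836  0.10037811  0.27232313] 26.0
now [ 0.4345 -0.0245  0.175 ] [-179.99   -0.      7.07] F [-0.06  0.39 -0.19] w 0.0478 t 26.05
turn z 0.001 shift [-0.04  0.01  4.28] min rows 4.3
```

View pics/w6o.png

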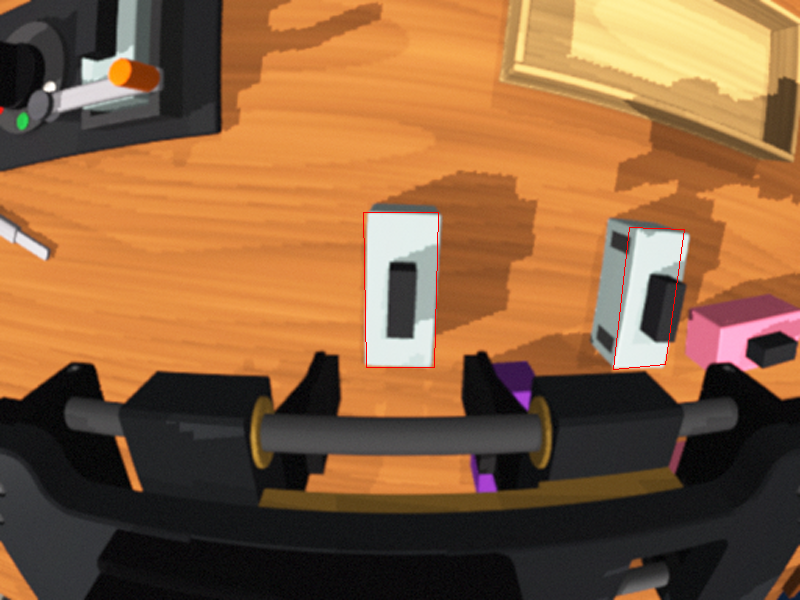

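Request:
play_rows:
  delta_pos:
    - [-0.04,0.01,0.9]
    - [0,0,0.9]
    - [0,0,0.9]
    - [0,0,0.9]
    - [0,0,0.68]
    - [0,0,0]
    - [0,0,0]
    - [0,0,0]
  rotation:
    - [0,0,0]
    - [0,0,0]
    - [0,0,0]
    - [0,0,0]
    - [0,0,0]
    - [0,0,0]
    - [0,0,0]
    - [0,0,0]
  gripper: [-0.1,-0.1,-0.1,-0.1,-0.1,-0.1,1,1]
  grip_force: 30

```text
t: 27.05
ee_pos: [0.434, -0.0255, 0.0688]
orientation: [180.0, -0.1, 7.0]
contact_force: [-0.3, 0.6, 0.6]
grip_width: 0.0351
finger_force: 0.0
```

Request:
play_rows:
  delta_pos:
    - [0,0,0]
    - [0,0,0]
    - [0,0,0]
    - [0,0,-0.5]
    - [0,0,-1]
    - [0,0,-1]
    - [0,0,-1]
    - [0,0,-1]
  rotation:
    - [0,0,0]
    - [0,0,0]
    - [0,0,0]
    - [0,0,0]
    - [0,0,0]
    - [0,0,0]
    - [0,0,0]
    - [0,0,0]
  gripper: [1,1,1,1,1,1,1,1]

```text
t: 28.05
ee_pos: [0.4332, -0.0256, 0.1821]
orientation: [180.0, -0.0, 7.0]
contact_force: [0.2, 0.4, -2.1]
grip_width: 0.0158
finger_force: 29.9
```

Request:
play_rows:
  delta_pos:
    - [0,0,0]
    - [0,0,0]
  rotation:
    - [0,0,0]
    - [0,0,0]
  gripper: [1,1]

```text
t: 28.3
ee_pos: [0.4329, -0.0257, 0.1799]
orientation: [180.0, 0.0, 7.0]
contact_force: [-0.3, -0.4, -1.5]
grip_width: 0.016
finger_force: 29.9
```

```bash
python3 go.py .638 -.135 .18 1 .638 -.135 .075 1
```

```text
now [ 0.4329 -0.0257  0.1799] [1.8e+02 4.0e-02 7.0e+00] F [-0.25 -0.42 -1.54] w 0.016 t 28.3
turn z 0.067 shift [ 8.13  4.51 -0.  ] min rows 8.1
turn z -0.000 shift [0.  0.  4.2] min rows 4.2
```

Empty (1.5 N). To the box.

Request:
play_rows:
  delta_pos:
    - [0,0,0]
    - [0.9,0.5,0]
    - [0.9,0.5,0]
    - [0.9,0.5,0]
    - [0.9,0.5,0]
    - [0.9,0.5,0]
    - [0.9,0.5,0]
    - [0.9,0.5,0]
  rotation:
    - [0,0,0.067]
    - [0,0,0]
    - [0,0,0]
    - [0,0,0]
    - [0,0,0]
    - [0,0,0]
    - [0,0,0]
    - [0,0,0]
  gripper: [1,1,1,1,1,1,1,1]

```text
t: 29.3
ee_pos: [0.5923, -0.1107, 0.1788]
orientation: [-180.0, 0.1, 1.0]
contact_force: [-0.5, 1.0, -2.0]
grip_width: 0.0158
finger_force: 29.9
```

Request:
play_rows:
  delta_pos:
    - [0.9,0.5,0]
    - [0.93,0.51,0]
    - [0,0,0]
    - [0,0,0.8]
    - [0,0,0.8]
    - [0,0,0]
  rotation:
    - [0,0,0]
    - [0,0,0]
    - [0,0,0]
    - [0,0,0]
    - [0,0,0]
    - [0,0,0]
  gripper: [1,1,1,1,1,1]

```text
t: 30.05
ee_pos: [0.6365, -0.1345, 0.1376]
orientation: [-180.0, 0.3, 1.0]
contact_force: [-0.4, -0.0, -1.4]
grip_width: 0.0157
finger_force: 29.9
```

```bash
python3 wp.py w7;python3 go.py .638 -.135 .075 1
```

```text
[ 0.63650896 -0.1344621   0.13757362] [-179.95346714    0.26890187    1.00772439] [-0.43947669 -0.00838726 -1.37643283] 30.05
now [ 0.6374 -0.1347  0.1392] [-1.7998e+02  1.4000e-01  9.9000e-01] F [ 0.49 -0.57 -1.79] w 0.016 t 30.1
turn z -0.000 shift [0.02 0.01 2.57] min rows 2.6
```

View pics/w7.png

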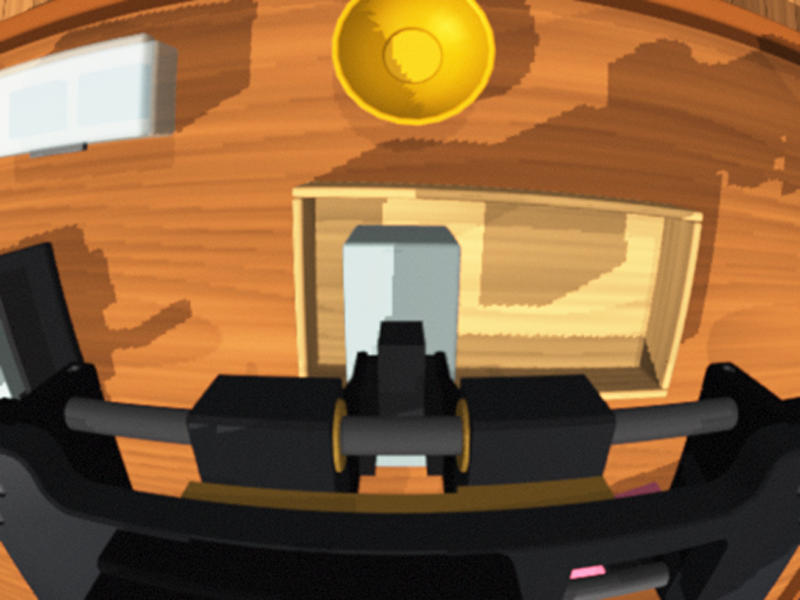

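```bash
python3 - <<'E'
from h import *
s,c=pickle.load(open("w7.pkl","rb"))
loc=[[.062,.12,.045],[.062,-.12,.045],[-.062,-.12,.045]];px=np.array([(294,190),(702,214),(664,396)])/1.5625
f=lambda q:(wproj(s,c,pose(*q,loc))-px).ravel()
r=least_squares(f,[.638,-.19,0]);print(r.x[:2],np.degrees(r.x[2]),f(r.x).round(1))
E
```

```text
[ 0.63774423 -0.19608048] -0.5269251901317827 [-1.8 -0.5  1.2 -0.   1.8  1.5]
```

Request:
play_rows:
  delta_pos:
    - [0,0,0.8]
    - [0,0,0.8]
    - [0,0,0.7]
    - [0,0,0.26]
    - [0,0,0]
    - [0,0,0]
    - [0,0,0]
    - [0,0,0]
  rotation:
    - [0,0,0]
    - [0,0,0]
    - [0,0,0]
    - [0,0,0]
    - [0,0,0]
    - [0,0,0]
    - [0,0,0]
    - [0,0,0]
  gripper: [1,1,1,1,1,0,0,0]

```text
t: 31.1
ee_pos: [0.6388, -0.135, 0.0771]
orientation: [180.0, -0.1, 1.0]
contact_force: [0.3, 0.5, 0.2]
grip_width: 0.0374
finger_force: 0.0
```

Request:
play_rows:
  delta_pos:
    - [0,0,-0.5]
    - [0,0,-1]
    - [0,0,-1]
    - [0,0,-1]
    - [0,0,0]
  rotation:
    - [0,0,0]
    - [0,0,0]
    - [0,0,0]
    - [0,0,0]
    - [0,0,0]
  gripper: [0,0,0,0,0]

```text
t: 31.72
ee_pos: [0.6399, -0.1351, 0.1673]
orientation: [179.9, -0.3, 1.0]
contact_force: [-0.3, 0.1, 0.2]
grip_width: 0.0435
finger_force: 0.0
```

```bash
python3 go.py .4499 -.195 .16 8 .4499 -.195 .068 8; python3 chk.py
```

```text
now [ 0.6399 -0.1351  0.1673] [179.94  -0.27   0.98] F [-0.32  0.1   0.16] w 0.0435 t 31.725
turn z -0.078 shift [-7.86  1.32  0.29] min rows 7.9
turn z -0.000 shift [0.   0.   3.68] min rows 3.7
scene A diff 3.4
scene B diff 54.1
side A diff 3.0
side B diff 51.7
```

Request:
play_rows:
  delta_pos:
    - [0,0,0]
    - [-0.98,0.165,0]
    - [-0.98,0.165,0]
    - [-0.98,0.165,0]
    - [-0.98,0.165,0]
    - [-0.98,0.165,0]
    - [-0.98,0.165,0]
    - [-0.98,0.165,0]
  rotation:
    - [0,0,-0.078]
    - [0,0,0]
    - [0,0,0]
    - [0,0,0]
    - [0,0,0]
    - [0,0,0]
    - [0,0,0]
    - [0,0,0]
  gripper: [0,0,0,0,0,0,0,0]

```text
t: 32.83
ee_pos: [0.4712, -0.1875, 0.1631]
orientation: [-180.0, 0.1, 8.0]
contact_force: [0.0, -0.3, 0.7]
grip_width: 0.0435
finger_force: 0.0
```

Request:
play_rows:
  delta_pos:
    - [-0.98,0.165,0]
    - [0,0,0]
    - [0,0,0]
  rotation:
    - [0,0,0]
    - [0,0,0]
    - [0,0,0]
  gripper: [-0.1,-0.1,-0.1]

```text
t: 33.2
ee_pos: [0.4492, -0.1946, 0.1637]
orientation: [-180.0, 0.0, 8.0]
contact_force: [0.3, 0.3, 0.2]
grip_width: 0.0477
finger_force: 0.0
```

```bash
python3 go.py .4499 -.195 .068 8; python3 wp.py w8; python3 - <<'E'
from h import *
s,c=pickle.load(open("w8.pkl","rb"))
top=[[.05,.022,.05],[.05,-.022,.05],[-.05,-.022,.05],[-.05,.022,.05]]
im=cv2.imread("pics/w8.png")
cv2.polylines(im,[(wproj(s,c,pose(.4499,-.1948,np.radians(8),top))*1.5625).round().astype(int)],True,(0,0,255),1)
cv2.imwrite("pics/w8o.png",im)
E
```

```text
now [ 0.4492 -0.1946  0.1637] [-1.7998e+02  1.0000e-02  8.0100e+00] F [0.32 0.3  0.24] w 0.0477 t 33.2
turn z 0.000 shift [0.02 0.02 3.83] min rows 3.8
[ 0.44924216 -0.19455339  0.16372646] [-1.79983997e+02  7.97077658e-03  8.01192853e+00] [0.32249431 0.29623687 0.24401806] 33.2
```

View pics/w8o.png

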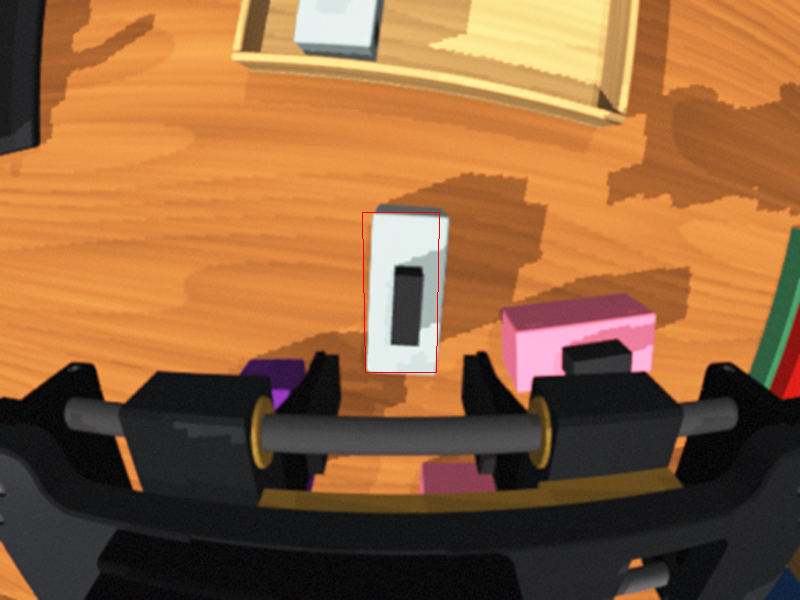

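Request:
play_rows:
  delta_pos:
    - [0,0.08,0.9]
    - [0,0,0.9]
    - [0,0,0.9]
    - [0,0,0.7]
    - [0,0,0.43]
    - [0,0,0]
    - [0,0,0]
    - [0,0,0]
  rotation:
    - [0,0,0.03]
    - [0,0,0]
    - [0,0,0]
    - [0,0,0]
    - [0,0,0]
    - [0,0,0]
    - [0,0,0]
    - [0,0,0]
  gripper: [0.1,0.1,0.1,0.1,0.1,0.1,1,1]
  grip_force: 30

```text
t: 34.25
ee_pos: [0.4497, -0.1971, 0.069]
orientation: [180.0, -0.1, 5.3]
contact_force: [-0.3, 0.5, 0.5]
grip_width: 0.0263
finger_force: 0.0
```

Request:
play_rows:
  delta_pos:
    - [0,0,0]
    - [0,0,0]
    - [0,0,0]
    - [0,0,-0.5]
    - [0,0,-1]
    - [0,0,-1]
    - [0,0,-1]
    - [0,0,-1]
  rotation:
    - [0,0,0]
    - [0,0,0]
    - [0,0,0]
    - [0,0,0]
    - [0,0,0]
    - [0,0,0]
    - [0,0,0]
    - [0,0,0]
  gripper: [1,1,1,1,1,1,1,1]

```text
t: 35.25
ee_pos: [0.4487, -0.1965, 0.1817]
orientation: [-180.0, 0.0, 5.3]
contact_force: [1.1, -0.3, -5.4]
grip_width: 0.0155
finger_force: 30.0
```

```bash
python3 go.py .638 -.25 .18 0 .638 -.25 .076 0
```

```text
now [ 0.4487 -0.1965  0.1817] [-1.7997e+02  5.0000e-02  5.3100e+00] F [ 1.05 -0.29 -5.41] w 0.0155 t 35.25
turn z 0.059 shift [7.57 2.14 0.07] min rows 7.6
turn z -0.000 shift [0.   0.   4.16] min rows 4.2
```

Request:
play_rows:
  delta_pos:
    - [0,0,0]
    - [0.95,0.27,0]
    - [0.95,0.27,0]
    - [0.95,0.27,0]
    - [0.95,0.27,0]
    - [0.95,0.27,0]
    - [0.95,0.27,0]
    - [0.95,0.27,0]
  rotation:
    - [0,0,0.059]
    - [0,0,0]
    - [0,0,0]
    - [0,0,0]
    - [0,0,0]
    - [0,0,0]
    - [0,0,0]
    - [0,0,0]
  gripper: [1,1,1,1,1,1,1,1]

```text
t: 36.25
ee_pos: [0.6157, -0.2441, 0.1806]
orientation: [-180.0, 0.1, -0.0]
contact_force: [0.2, 0.6, -4.7]
grip_width: 0.0157
finger_force: 30.0
```

Request:
play_rows:
  delta_pos:
    - [0.92,0.25,0]
    - [0,0,0]
    - [0,0,0.8]
    - [0,0,0.8]
    - [0,0,0]
  rotation:
    - [0,0,0]
    - [0,0,0]
    - [0,0,0]
    - [0,0,0]
    - [0,0,0]
  gripper: [1,1,1,1,1]

```text
t: 36.88
ee_pos: [0.6364, -0.25, 0.1376]
orientation: [-179.9, 0.3, -0.0]
contact_force: [-0.6, -0.1, -5.0]
grip_width: 0.0156
finger_force: 30.0
```

```bash
python3 go.py .638 -.25 .076 0
```

```text
now [ 0.6364 -0.25    0.1376] [-1.7991e+02  2.9000e-01 -2.0000e-02] F [-0.55 -0.07 -5.  ] w 0.0156 t 36.875
turn z -0.000 shift [ 0.07 -0.    2.47] min rows 2.5
```

Request:
play_rows:
  delta_pos:
    - [0,0,0.8]
    - [0,0,0.8]
    - [0,0,0.6]
    - [0,0,0.3]
    - [0,0,0]
    - [0,0,0]
    - [0,0,0]
    - [0,0,0]
  rotation:
    - [0,0,0]
    - [0,0,0]
    - [0,0,0]
    - [0,0,0]
    - [0,0,0]
    - [0,0,0]
    - [0,0,0]
    - [0,0,0]
  gripper: [1,1,1,1,1,0,0,0]

```text
t: 37.88
ee_pos: [0.639, -0.2506, 0.0793]
orientation: [180.0, -0.1, -0.0]
contact_force: [0.5, -0.1, -0.2]
grip_width: 0.0379
finger_force: 0.0
```

Request:
play_rows:
  delta_pos:
    - [0,0,-0.5]
    - [0,0,-1]
    - [0,0,-1]
    - [0,0,-1]
    - [-1,0,-1]
    - [-1,0,0]
    - [-1,0,0]
    - [-1,0,0]
  rotation:
    - [0,0,0]
    - [0,0,0]
    - [0,0,0]
    - [0,0,0]
    - [0,0,0]
    - [0,0,0]
    - [0,0,0]
    - [0,0,0]
  gripper: [0,0,0,0,0,0,0,0]

```text
t: 38.88
ee_pos: [0.5379, -0.2504, 0.1921]
orientation: [180.0, -0.1, -0.0]
contact_force: [-0.5, -0.5, 0.4]
grip_width: 0.0435
finger_force: 0.0
```

Request:
play_rows:
  delta_pos:
    - [-0.5,1,0]
    - [0,1,0]
    - [0,1,0]
    - [0,1,0]
    - [0,0,0]
  rotation:
    - [0,0,0]
    - [0,0,0]
    - [0,0,0]
    - [0,0,0]
    - [0,0,0]
  gripper: [0,0,0,0,0]

```text
t: 39.5
ee_pos: [0.5256, -0.3533, 0.1902]
orientation: [180.0, 0.0, -0.2]
contact_force: [-0.3, 1.0, 0.4]
grip_width: 0.0434
finger_force: 0.0
```

```bash
cat > end.py <<'E'
from rig import *
from h import *
s0,d0=pickle.load(open("a.pkl","rb"))
d={n:camera(n) for n in("scene","side")}
R=np.radians
items={"box B":(.639,-.135,R(1),.006),"box A":(.638,-.25,0,.006),"stand":(.588,.183,R(8),.012),"old A":(.4499,-.1948,R(7),0),"old B":(.4335,-.025,R(7),0),"old C":(.431,.057,R(-10),0)}
for n,c in d.items():
    i=cv2.cvtColor(c["pixels"],cv2.COLOR_RGB2HSV);blue=(cv2.inRange(i,(75,10,70),(115,120,255))>0)
    for k,q in items.items():
        loc=np.array([[a*.05,b*.022,z+q[3]] for a in(-1,1) for b in(-1,1) for z in((.05,) )])
        m=np.zeros((384,512),np.uint8);cv2.fillConvexPoly(m,cv2.convexHull(proj(c,pose(*q[:3],loc)).round().astype(np.int32)),1)
        print(n,k,"grey-blue fraction of top face",blue[m>0].mean().round(2))
    for k,p in dict(dish=(.79,-.19,.02)).items(): pass
    # untouched things: change at key / case / dish
    B={"scene":dict(dish=(140,192,32,24),case=(180,218,52,50),key=(332,218,28,34)),"side":dict(dish=(186,140,36,20),case=(134,165,58,52),key=(212,282,54,42))}[n]
    for k,(x,y,w,h) in B.items(): print(n,k,"diff",np.abs(c["pixels"].astype(int)-d0[n]["pixels"])[y:y+h,x:x+w].mean().round(1))
    # dial line (white) position
    x,y=[int(v) for v in proj(c,[.571,.304,.06])[0]]
    g=c["pixels"][y-12:y+12,x-14:x+14].min(2);yy,xx=np.where(g>170);print(n,"white px",(xx.mean()+x-14).round(1) if len(xx) else None,(yy.mean()+y-12).round(1) if len(xx) else None,
      "pred line",proj(c,pose(.571,.304,R(188),[[.018,0,.06]])).round(1),"white dot",proj(c,pose(.571,.304,R(248),[[.036,0,.021]])).round(1))
print({k:get_state()[k] for k in("t","ee_pos")})
E
python3 end.py; python3 see.py
```

```text
scene box B grey-blue fraction of top face 0.61
scene box A grey-blue fraction of top face 0.6
scene stand grey-blue fraction of top face 0.57
scene old A grey-blue fraction of top face 0.0
scene old B grey-blue fraction of top face 0.0
scene old C grey-blue fraction of top face 0.0
scene dish diff 2.3
scene case diff 2.8
scene key diff 2.6
scene white px 305.2 237.6 pred line [[310.5 235.3]] white dot [[300.7 239.1]]
side box B grey-blue fraction of top face 0.77
side box A grey-blue fraction of top face 0.72
side stand grey-blue fraction of top face 0.57
side old A grey-blue fraction of top face 0.0
side old B grey-blue fraction of top face 0.0
side old C grey-blue fraction of top face 0.0
side dish diff 1.8
side case diff 4.1
side key diff 1.9
side white px 193.3 250.7 pred line [[195.3 251.8]] white dot [[202.2 256.8]]
{'t': 39.6, 'ee_pos': array([ 0.52643386, -0.35028657,  0.19044764])}
[270.64516129 196.93548387] [268 193   5  11  31] [231.08196721 196.01639344] [229 190   6  13  61] [0.5527 0.1409 0.0947] 0.16741275413495665
```

```bash
python3 -c "from rig import *;print(finish_job())"
```

```text
the job is handed in; nothing more can be done
None
```

I handed in the job at about 40 s: a heavy pack is home in the stand, the lever is shut to its stop and the dial is on the green mark. The other two packs, one empty and one heavy, are upright in the box. The dish, case and key look unmoved in the camera checks; the hand-in returned no verdict.

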